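Clear the gauge gate and feed the bag stiffener slats through it

TASK

Get the bag stiffener slats gauged: first wipe every loose offcut chip off the gate's bed into the black offcut trough with the scraper block, not with the fingers, the stick or a slat. Then, one after another, lay each brown slat on the open bed in front of the guide and feed it through under the roof with the push stick until it drops into the orange catch tray; once a slat is halfway into the guide the fingers must not touch it any more, and no slat may be carried by hand over the guide or the tray. Finish with the push stick and the scraper standing on the cork pad, let go, and do not disturb the other things on the bench.

Things in the scene. Friction and masses are not known exactly. Their poses are not given: they have to be found in the camera images.
- gate: Gauge gate, fixed. Origin at table level under the middle of the guide's mouth; +x is the feed direction (roughly world +y), z up. Two green flared walls (14 mm high, x -3 to 32 mm) narrow the way from 75 to 40 mm, then the straight guide (x 30 to 108 mm): 40 mm between grey walls, under a green roof 16 mm (underside) to 26 mm above the bed; knobs on it reach 38 mm above the bed.
- gate_bed (a point): Centre of the gate's open aluminium bed, on its flat top 46 mm above the table, gate axes. The open bed is 150 (x) by 100 mm (y), with no rim; its +x end is the guide's mouth, its -y side drops into the trough.
- gate_exit (a point): Middle of the guide's exit edge, on the bed top (46 mm above the table), gate x = 108 mm. Beyond it parts drop into the catch tray.
- gate_tray (a point): Centre of the orange catch tray's floor (4 mm above the table): 167 (x) by 116 mm (y) inside, walls 34 mm above the table; fixed to the gate.
- gate_trough (a point): Centre of the black offcut trough's floor (4 mm above the table), along the -y side of the open bed (the side away from the robot): 176 (x) by 95 mm (y), walls 30 mm above the table, no lip towards the bed; fixed to the gate.
- pad: Fixed cork tool pad, 130 (x) by 360 (y) by 3 mm; origin at the centre of its underside.
- stick_grip (a point): Push stick, 0.22 kg, standing on its flat underside: a pale wooden bar 190 long, 32 wide, 10 mm high, with a red handle block on its rear end (50 long, 32 wide, top 56 mm above the underside). The point is in the handle, 36 mm above the underside; x points to the flat nose face, 165 mm ahead of the point; z up; the handle is gripped across its y (32 mm).
- scraper_grip (a point): Scraper block, 0.16 kg, standing on its foot: black rubber foot 120 (x) by 24 (y) by 14 mm high with a blue handle on it 80 (x) by 22 (y) mm, top 56 mm above the underside. This point is in the handle, 38 mm above the underside; z up; gripped across y (22 mm).
- slat1_mid (a point): Brown fibreboard stiffener slat, 110 (x) by 36 (y) by 12 mm thick (z), 0.06 kg, lying flat on the bench; the point is its centre. May be absent.
- slat2_mid (a point): Brown fibreboard stiffener slat, 110 (x) by 36 (y) by 12 mm thick (z), 0.06 kg, lying flat on the bench; the point is its centre. May be absent.
- slat3_mid (a point): Brown fibreboard stiffener slat, 110 (x) by 36 (y) by 12 mm thick (z), 0.06 kg, lying flat on the bench; the point is its centre. May be absent.
- chip1_mid (a point): Pale board offcut chip, 22 by 16 by 8 mm, 12 g, lying on the gate's open bed; the point is its centre. May be absent.
- chip2_mid (a point): Pale board offcut chip, 22 by 16 by 8 mm, 12 g, lying on the gate's open bed; the point is its centre. May be absent.
- chip3_mid (a point): Pale board offcut chip, 22 by 16 by 8 mm, 12 g, lying on the gate's open bed; the point is its centre. May be absent.
Things that resemble listed ones, but are neither listed nor needed, are in the scene too. Leave any purple look-alike of the part that bears stick_grip alone. What is shaped like the part that bears slat1_mid but green is not meant.

How it is judged:
By the outcome, as a careful person would: the job done as asked, in the order asked, and still so for the second after the job is handed in, with the robot touching nothing.
Of slat1, slat2, slat3 only 2 to 3 are there at a start; the rules pass over those that are not, and their reading is None.
Of chip1, chip2, chip3 only 2 to 3 are there at a start; the rules pass over those that are not, and their reading is None.
At some moment in a run one of slat1, slat2, slat3 may be knocked a few centimetres aside while the robot is not near it.
It also fails if it takes over 210 s, if anything falls off the work surface, if the arm or the gripper's body presses on something with over 40 N, if the wrist force passes 120 N, or if a joint passes its speed limit or range.

ROBOT

A 6-joint arm with a two-finger parallel gripper is mounted at the origin on the work surface. World frame = base frame: x ahead of the robot, y to its left, z up, the work surface at z = 0. Lengths are in m, angles in rad, forces in N, time in s.
With the tool pointing down it reaches from about 0.25 to 0.775 m from the base axis. Payload 4 kg.
Tool frame: the origin (TCP) lies midway between the tips of the shut fingers; the grasp point (between the pads) lies 19 mm behind it; y points along the fingers, x is the direction in which the jaws open and shut, and the axes are right-handed (so a half turn about y gives the same grasp; the last joint's range is limited). The gripper opens to 94 mm and grips with 3 to 60 N. Pads are 16 mm wide; open, the fingers measure 119 mm over their backs; the gripper's body (75 mm by 177 mm) begins 78 mm behind the grasp point.
Start: joints at [1.234, 0.087, 1.371, -0, 1.684, -0.103], TCP at [0.127, 0.535, 0.206] pointing down, gripper open.
Joint ranges: [-3.1, 3.1], [-0.76, 2.03], [0.27, 2.55], [-1.08, 4.22], [0.17, 2.65], [-2.57, 2.57]. Speed limits (rad/s): [2.79, 2.79, 3.14, 3.14, 3.14, 3.14].

INTERFACE

Orientations are given as [roll, pitch, yaw] about the fixed x, y, z axes, in that order (R = Rz(yaw) Ry(pitch) Rx(roll)).
In Python, from bench import robot gives the robot as it stands.
- The arm moves only by the shell command python3 -m creep 'ROWS'. ROWS is JSON, a list of rows, each a list of 7 numbers: the shift along the tool's x, y, z in mm, then the turn, a rotation vector about the tool's x, y, z in degrees, then the closure in counts, from 0 (fully open) to 255 (shut). A call has 1 to 5 rows; each row is the pose to reach, as a shift and turn from the pose commanded when the call began, along the tool's axes at that moment; what a row does not reach only later rows make up. A row lasts 1/8 s, in which the tool goes at most 62.5 mm and 10.7 degrees, less where a joint would pass 70% of its speed; a pose out of reach is approached as far as the arm can. A call with a gripper value outside its range is refused whole. The fingers move at their own pace and stop on an object; the grip force is fixed at half the most. Time passes only in rows, so rows that repeat a pose let the fingers close. It gives the time, the measured TCP pose, the force and the opening at its end, in the units of the state.
- robot.get_obs(): the state, without advancing time (a new reading comes with each control period).
- robot.snapshot(name): name is "side" or "top"; returns a dict with "color" (480x640x3 uint8, blue, green, red), "fx", "fy", "cx", "cy" (pixels), "world_from_camera" (4x4, takes a point from camera to world coordinates). Camera axes: x right, y down, z forward; pixel columns grow to the right and rows downward; lengths in m; the calibration is good to about 2 mm. A picture is of the moment at which its call begins. There is no depth.
- robot.close_job(): hands the job in, once; it reports no verdict.
Trained networks look in the newest picture that a camera, given by its name, has taken for a name from the list of things; names that differ only in an ending like _2 or _b are one class to them, and where a whole thing is asked for, a point or a joint stands for the part that bears it (a point fixed in the world has none). Each returns a list of dicts, best first, with "p" (0 to 1); they miss things now and then, are a little off and sometimes report something else, mostly with a low value. They report only what shows in the picture. A call takes as long as a camera call. They do not tell look-alikes from the thing itself.
- robot.spot_in(name, camera): "point" ([x, y, z] in m, in world coordinates, good to about 4 mm: the middle of the surface that is visible of it).
- robot.landmark_of(name, camera): "point" ([x, y, z] in m, in world coordinates, good to about 4 mm: a listed point, or the origin of a listed thing).
The state is a dict: "time": time; "joint_positions": joint angles; "qvel": joint speeds; "joint_torque": joint torques, N m; "tool_pos": TCP position; "ee_rot": TCP orientation; "wrist_force": force on the tool from outside, world axes, zero at the start; "wrist_torque": the same for the moment, N m; "width": finger opening in m.
Only numpy, scipy, OpenCV 4.12 (cv2) and the standard library are available. Lean on these libraries where they do the work, as an engineer would, in place of code of your own. Each camera call takes 0.05 s, during which the arm holds its last target.

## Working session

There is one attempt and no reset: what is moved stays moved. The work goes in short steps, Python scripts to look and compute and a shell command to move; the robot and the scene stay as the last step left them, time stands still between calls to the robot, and variables do not carry over. Pictures are saved under pics/ and viewed, and the job is handed in when it is done.

```bash
ls; mkdir -p pics
python3 - <<'E'
from bench import robot
import cv2
o=robot.get_obs(); print({k:(v if not hasattr(v,'round') else v) for k,v in o.items()})
for c in ("top","side"):
    s=robot.snapshot(c); cv2.imwrite(f"pics/{c}0.png",s["color"]); print(c,s["fx"],s["cx"],s["cy"],s["world_from_camera"])
    for n in ["gate","gate_bed","gate_exit","gate_tray","gate_trough","pad","stick_grip","scraper_grip","slat1_mid","chip1_mid"]:
        for d in robot.landmark_of(n,c): print(c,n,[round(float(x),3) for x in d["point"]],round(d["p"],2))
E
```

```text
pics
{'time': 0.0, 'joint_positions': array([ 1.23394391e+00,  8.79578492e-02,  1.37226275e+00, -7.83093102e-06,
        1.68362195e+00, -1.03091607e-01]), 'qvel': array([-0.00065711,  0.00189153,  0.00074997,  0.00274379, -0.00156327,
        0.00088415]), 'joint_torque': array([ 3.46288125e-04, -3.40178525e+01, -3.02430403e+01,  7.17255310e-02,
        3.29174171e-02, -1.71795073e-04]), 'tool_pos': array([0.12721597, 0.53450536, 0.20429834]), 'ee_rot': array([-1.57057253,  0.00223876,  1.3370349 ]), 'wrist_force': array([ 0.35204072, -1.24512677,  0.60619984]), 'wrist_torque': array([-0.03776014, -0.01000571, -0.01942095]), 'width': 0.09410596314124373}
top 617.5429799131922 311.31315657690794 244.73544420893094 [[-2.51095641e-02 -9.97666675e-01  6.34879147e-02  4.20227959e-01]
 [-9.99682406e-01  2.51950146e-02  5.45569267e-04  1.45252830e-02]
 [-2.14387522e-03 -6.34540523e-02 -9.97982458e-01  1.29800869e+00]
 [ 0.00000000e+00  0.00000000e+00  0.00000000e+00  1.00000000e+00]]
top gate_bed [0.607, -0.09, 0.048] 0.88
top gate_exit [0.594, 0.094, 0.048] 0.76
top gate_tray [0.591, 0.17
[... 451 characters left out ...]
78 -0.1201398   0.22840184  0.18599595]
 [-0.25750898 -0.50718962  0.82246448 -1.11778877]
 [ 0.01703232 -0.85341966 -0.52094604  0.79438524]
 [ 0.          0.          0.          1.        ]]
side gate [0.599, -0.016, -0.001] 0.72
side gate_bed [0.598, -0.089, 0.044] 0.65
side gate_exit [0.593, 0.094, 0.044] 0.76
side gate_tray [0.582, 0.179, -0.002] 0.55
side pad [0.41, -0.242, -0.003] 0.6
side stick_grip [0.282, -0.311, 0.04] 0.96
side stick_grip [0.403, -0.244, 0.043] 0.81
side scraper_grip [0.411, -0.368, 0.037] 0.76
side scraper_grip [0.426, 0.371, 0.008] 0.75
side slat1_mid [0.423, 0.369, 0.004] 0.63
side slat1_mid [0.277, 0.372, 0.005] 0.63
side chip1_mid [0.617, -0.127, 0.053] 0.54
```

View pics/top0.png

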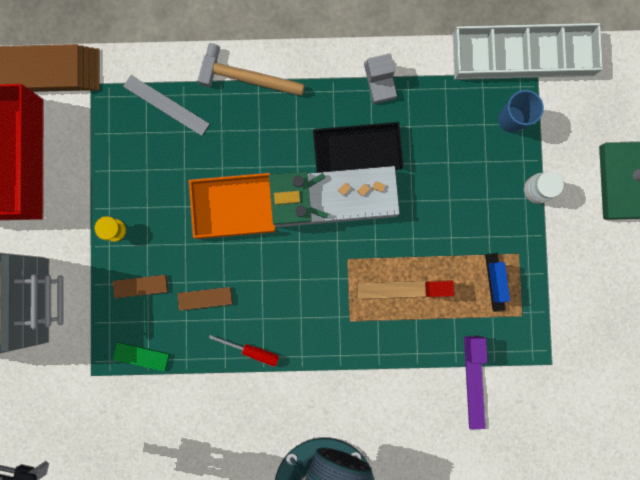

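View pics/side0.png

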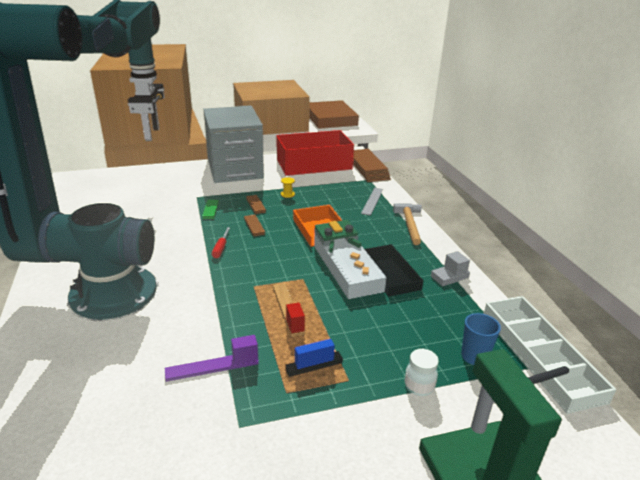

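The top view shows two brown slats at px (140,286) and (205,298), a green decoy at (142,357) and three chips at about (345,189), (364,190) and (379,187). The stick handle is at (440,289) with its nose to the left, and the scraper is at (498,282). The purple decoy is at (476,380). Next I'll measure these by colour.

```bash
cat > h.py <<'E'
from bench import robot
import cv2, numpy as np, sys
from scipy.spatial.transform import Rotation as R
def snap(c,fn=None):
    s=robot.snapshot(c)
    if fn: cv2.imwrite("pics/"+fn,s["color"])
    return s
def p2w(s,u,v,z):
    T=np.array(s["world_from_camera"]); d=T[:3,:3]@[(u-s["cx"])/s["fx"],(v-s["cy"])/s["fy"],1]
    return T[:3,3]+d*(z-T[2,3])/d[2]
def blobs(s,lo,hi,z,amin=30,roi=None):
    hsv=cv2.cvtColor(s["color"],cv2.COLOR_BGR2HSV); m=cv2.inRange(hsv,np.array(lo),np.array(hi))
    if roi: k=np.zeros_like(m); k[roi[1]:roi[3],roi[0]:roi[2]]=1; m=m*k
    out=[]
    for c in cv2.findContours(m,cv2.RETR_EXTERNAL,cv2.CHAIN_APPROX_NONE)[0]:
        if cv2.contourArea(c)<amin: continue
        w=np.array([p2w(s,*p[0],z)[:2] for p in c],np.float32)
        (cx,cy),(a,b),an=cv2.minAreaRect(w*1000)
        if a<b: an+=90; a,b=b,a
        out.append(dict(px=c[:,0].mean(0).round(),c=(round(cx,1),round(cy,1)),L=round(a,1),W=round(b,1),ang=round((an+90)%180-90,1)))
    return out
def go(x,y,z,yaw):
    """shift in mm / turn deg along tool axes to bring measured TCP to target (m, deg), pointing down"""
    o=robot.get_obs(); Rc=R.from_euler('xyz',o["ee_rot"]); Rt=R.from_euler('xyz',[-90,0,yaw],degrees=True)
    d=Rc.inv().apply(np.array([x,y,z])-o["tool_pos"])*1000
    print("shift",d.round(1),"turn",np.degrees((Rc.inv()*Rt).as_rotvec()).round(1))
def st():
    o=robot.get_obs(); print("t",round(o["time"],2),"tcp",o["tool_pos"].round(4),"rpy",np.degrees(o["ee_rot"]).round(1),"F",o["wrist_force"].round(1),"w",round(o["width"],4),"q",o["joint_positions"].round(2))
E
python3 - <<'E'
from h import *
s=snap("top")
print("brown",blobs(s,(5,80,40),(16,255,180),.012,roi=(95,250,260,340)))
print("blue",blobs(s,(100,120,60),(125,255,255),.059,roi=(470,240,530,330)))
print("red",blobs(s,(0,150,80),(6,255,255),.059,roi=(400,250,470,320)))
print("stick",blobs(s,(8,30,150),(30,140,255),.013,roi=(345,255,470,320)))
print("chips",blobs(s,(8,60,120),(30,255,255),.054,amin=15,roi=(330,165,400,215)))
print("orange",blobs(s,(5,200,150),(20,255,255),.034,roi=(180,160,290,250)))
print("black",blobs(s,(0,0,0),(180,255,45),.030,roi=(305,110,410,180)))
print("bed",blobs(s,(0,0,140),(180,60,255),.046,amin=200,roi=(300,155,410,225)))
i=s["color"]; a=cv2.resize(i[100:340,100:360],None,fx=3,fy=3,interpolation=cv2.INTER_CUBIC)[:600]; 
cv2.imwrite("pics/z1.png",cv2.resize(i[110:250,290:420],None,fx=4.2,fy=4.2,interpolation=cv2.INTER_CUBIC))
cv2.imwrite("pics/z2.png",cv2.resize(i[245:335,340:530],None,fx=4.2,fy=4.2,interpolation=cv2.INTER_CUBIC))
st()
E
```

```text
brown [{'px': array([205., 298.]), 'c': (396.4, 239.6), 'L': 109.6, 'W': 35.3, 'ang': -84.9}, {'px': array([140., 286.]), 'c': (425.4, 373.6), 'L': 110.6, 'W': 35.1, 'ang': -85.1}]
blue [{'px': array([499., 282.]), 'c': (415.0, -357.8), 'L': 81.3, 'W': 33.5, 'ang': 5.1}]
red [{'px': array([439., 288.]), 'c': (404.9, -238.1), 'L': 56.1, 'W': 29.9, 'ang': 88.6}]
stick [{'px': array([434., 274.]), 'c': (434.4, -237.5), 'L': 41.6, 'W': 23.3, 'ang': 61.8}, {'px': array([423., 263.]), 'c': (457.0, -216.5), 'L': 34.2, 'W': 19.6, 'ang': -67.6}, {'px': array([395., 290.]), 'c': (407.6, -184.3), 'L': 248.3, 'W': 126.9, 'ang': -89.9}, {'px': array([463., 267.]), 'c': (448.0, -294.8), 'L': 45.7, 'W': 33.2, 'ang': -2.4}]
chips [{'px': array([363., 190.]), 'c': (608.5, -93.0), 'L': 21.7, 'W': 14.4, 'ang': -46.4}, {'px': array([344., 189.]), 'c': (612.1, -54.0), 'L': 21.7, 'W': 15.8, 'ang': -46.3}, {'px': array([378., 186.]), 'c': (615.0, -123.9), 'L': 21.8, 'W': 16.5, 'ang': 61.8}]
orange [{'px': array([223., 199.]), 'c': (586.9, 177.8), 'L': 167.7, 'W': 119.9, 'ang': -86.4}]
black [{'px': array([359., 147.]), 'c': (698.3, -86.6), 'L': 180.0, 'W': 99.0, 'ang': -86.6}]
bed [{'px': array([360., 192.]), 'c': (603.2, -83.4), 'L': 156.2, 'W': 98.6, 'ang': -86.4}]
t 1.15 tcp [0.1274 0.535  0.2055] rpy [-90.   -0.   76.6] F [ 0.6 -0.3 -0. ] w 0.0941 q [ 1.23  0.09  1.37  0.    1.68 -0.1 ]
```

View pics/z1.png

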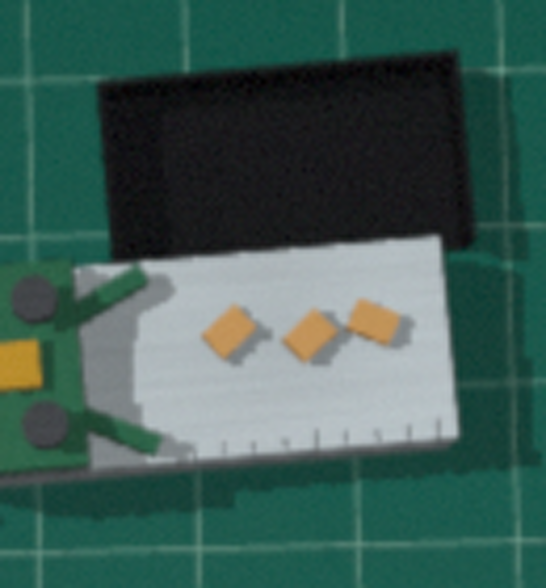

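View pics/z2.png

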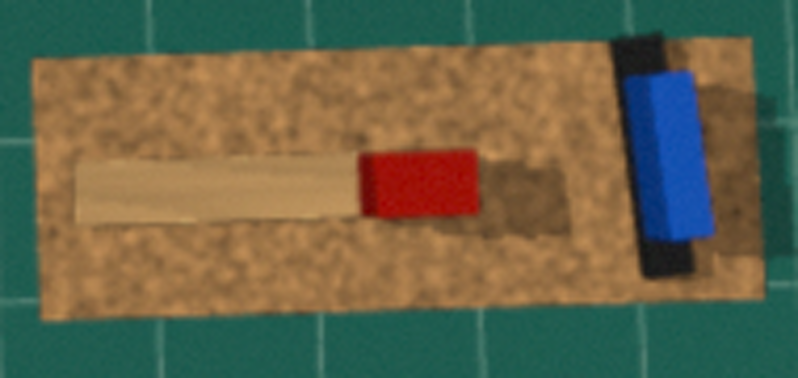

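Run:
```python
from h import *
s=snap("top")
def q(n,o,pts,z):
    w=[p2w(s,o[0]+u/4.2,o[1]+v/4.2,z)*1000 for u,v in pts]
    print(n,[a[:2].round(1).tolist() for a in w]); return w
w=q("bed",(290,110),[(458,437),(440,237)],46)if 0 else None
b=q("bedR",(290,110),[(458,437),(440,237)],.046)
q("flares",(290,110),[(146,270),(158,446)],.060)
q("roof",(290,110),[(74,265),(90,465)],.072)
q("blue",(340,245),[(665,75),(692,72),(712,237),(682,240),(688,156)],.059)
q("foot",(340,245),[(612,40),(645,277)],.017)
q("red",(340,245),[(372,152),(478,150),(478,215),(375,216),(426,183)],.059)
q("nose",(340,245),[(76,162),(76,225)],.013)
q("pad",(340,245),[(32,60),(752,40),(765,300),(42,320)],.003)
```

```text
bedR [[558.0, -165.0], [656.2, -159.6]]
flares [[641.1, -15.6], [555.8, -19.1]]
roof [[642.2, 19.0], [546.2, 13.8]]
blue [[453.2, -358.8], [454.3, -371.8], [375.6, -377.7], [374.6, -363.4], [414.3, -368.0]]
foot [[472.2, -346.1], [355.4, -357.3]]
red [[420.0, -217.6], [419.7, -268.2], [388.8, -266.9], [389.6, -217.9], [404.6, -242.8]]
nose [[418.7, -79.9], [387.7, -78.9]]
pad [[470.1, -60.1], [471.0, -419.9], [341.8, -420.3], [340.9, -61.4]]
```

```bash
python3 -m creep '[[-60,0,-75,0,10,0,0],[-120,0,-150,0,20,0,0],[-160,0,-200,0,30,0,0],[-190,0,-240,0,40,0,0],[-225,0,-283,0,50,0,0]]'; python3 -c "
from h import *
st(); go(.40,-.15,.2,-85)"
```

```text
time: 1.82
tool_pos: [0.3213, 0.2876, 0.2058]
ee_rot: [-1.571, -0.001, 0.459]
wrist_force: [1.1, -0.1, 0.8]
width: 0.0941
t 1.82 tcp [0.3213 0.2876 0.2058] rpy [-90.   -0.1  26.3] F [ 1.1 -0.1  0.8] w 0.0941 q [ 0.6  -0.18  1.63  0.    1.69  0.14]
shift [-123.3    5.5 -427.2] turn [-1.000e-01  1.113e+02  0.000e+00]
```

```bash
python3 -m creep '[[-17,0,-60,0,10,0,0],[-34,0,-120,0,20,0,0],[-51,0,-180,0,30,0,0],[-68,0,-240,0,40,0,0],[-85,0,-300,0,50,0,0]]'; python3 -m creep '[[0,0,0,0,0,0,0]]'; python3 -c "
from h import *
st(); go(.4145,-.366,.15,-85)"
```

```text
time: 2.45
tool_pos: [0.3788, -0.019, 0.2059]
ee_rot: [-1.57, -0.002, -0.414]
wrist_force: [0.8, 0.3, 0.0]
width: 0.094
time: 2.58
tool_pos: [0.3789, -0.0212, 0.2054]
ee_rot: [-1.572, -0.0, -0.418]
wrist_force: [0.4, 0.1, 0.3]
width: 0.0937
t 2.58 tcp [ 0.3789 -0.0212  0.2054] rpy [-90.1  -0.  -24. ] F [0.4 0.1 0.3] w 0.0937 q [-0.2  -0.3   1.72 -0.    1.72  0.21]
shift [ 172.6   55.7 -300.5] turn [ 0. 61.  0.]
```

```bash
python3 -m creep '[[34,0,-50,0,10,0,0],[62,0,-100,0,20,0,0],[93,0,-150,0,30,0,0],[124,0,-200,0,40,0,0],[150,0,-250,0,50,0,0]]'; python3 -m creep '[[0,0,0,0,8,0,0],[0,0,0,0,11,0,0],[0,0,0,0,11,0,0]]'; python3 -c "
from h import *
st(); go(.4145,-.366,.12,-85)"
```

```text
time: 3.2
tool_pos: [0.4182, -0.3065, 0.2055]
ee_rot: [-1.57, 0.0, -1.284]
wrist_force: [0.8, 0.2, -0.2]
width: 0.0939
time: 3.58
tool_pos: [0.4179, -0.3049, 0.2054]
ee_rot: [-1.571, 0.001, -1.47]
wrist_force: [0.4, 0.9, 0.5]
width: 0.0941
t 3.58 tcp [ 0.4179 -0.3049  0.2054] rpy [-90.    0.  -84.2] F [0.4 0.9 0.5] w 0.0941 q [-0.74  0.01  1.45  0.    1.68  0.73]
shift [60.5 85.3 -9.5] turn [-0.   0.8 -0. ]
```

```bash
python3 -m creep '[[40,40,-5,0,1,0,0],[60,85,-9,0,1,0,0],[60,85,-9,0,1,0,0]]'; python3 -c "
from h import *
st(); go(.4145,-.366,.022,-85)
snap('side','s1.png');snap('top','t1.png')"
```

```text
time: 3.95
tool_pos: [0.4122, -0.3643, 0.116]
ee_rot: [-1.577, 0.008, -1.49]
wrist_force: [-0.8, 0.6, -0.2]
width: 0.0939
t 3.95 tcp [ 0.4122 -0.3643  0.116 ] rpy [-90.3   0.5 -85.3] F [-0.8  0.6 -0.2] w 0.0939 q [-0.83  0.13  1.5   0.    1.52  0.66]
shift [ 2.6 94.   2.7] turn [ 0.3 -0.3 -0.5]
```

View pics/s1.png

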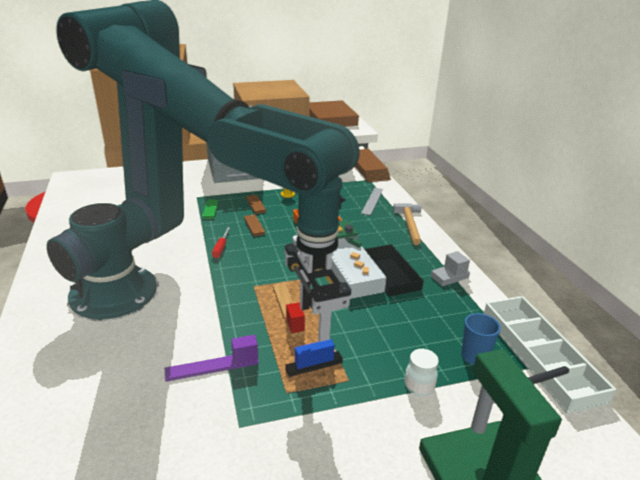

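The open fingers sit at about (307,290) and (326,315), above the scraper handle at (315,352). I'll go down now.

```bash
python3 -m creep '[[1,25,1,0,0,0,0],[1,50,1,0,0,0,0],[1,50,1,0,0,0,0]]'; python3 -c "
from h import *
st(); go(.4145,-.366,.022,-85)
snap('side','s2.png')"
```

```text
time: 4.42
tool_pos: [0.4156, -0.3664, 0.0712]
ee_rot: [-1.571, 0.0, -1.489]
wrist_force: [0.2, -0.4, -0.3]
width: 0.0937
t 4.42 tcp [ 0.4156 -0.3664  0.0712] rpy [-90.    0.  -85.3] F [ 0.2 -0.4 -0.3] w 0.0937 q [-0.83  0.16  1.56  0.    1.42  0.66]
shift [-0.4 49.2 -1. ] turn [-0.  -0.3 -0. ]
```

View pics/s2.png

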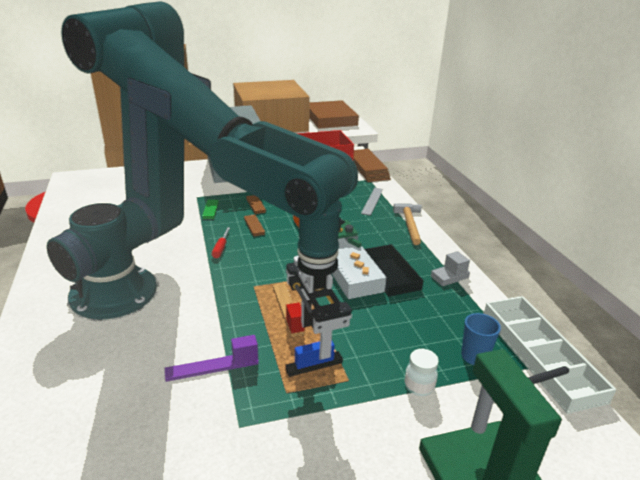

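```bash
python3 -m creep '[[0,25,-1,0,0,0,0],[0,49,-1,0,0,0,0],[0,49,-1,0,0,0,0]]'; python3 -c "
from h import *
st(); go(.4145,-.366,.022,-85)"
python3 -m creep '[[0,0,0,0,0,0,150],[0,0,0,0,0,0,255],[0,0,0,0,0,0,255],[0,0,0,0,0,0,255],[0,0,0,0,0,0,255]]'
```

```text
time: 4.85
tool_pos: [0.4143, -0.3672, 0.0221]
ee_rot: [-1.571, 0.0, -1.49]
wrist_force: [0.6, 0.1, -0.4]
width: 0.0941
t 4.85 tcp [ 0.4143 -0.3672  0.0221] rpy [-90.    0.  -85.4] F [ 0.6  0.1 -0.4] w 0.0941 q [-0.83  0.2   1.61  0.    1.32  0.66]
shift [-1.2  0.1  0.3] turn [ 0.  -0.4 -0. ]
time: 5.48
tool_pos: [0.4141, -0.3677, 0.0215]
ee_rot: [-1.571, 0.0, -1.49]
wrist_force: [-0.5, 0.8, -0.1]
width: 0.0477
```

```bash
python3 -m creep '[[0,0,0,0,0,0,255],[0,0,0,0,0,0,255],[0,0,0,0,0,0,255],[0,0,0,0,0,0,255]]'; python3 -m creep '[[0,-30,0,0,0,0,255],[0,-80,0,0,0,0,255],[0,-120,0,0,0,0,255],[0,-130,0,0,0,0,255]]'
python3 -c "
from h import *
st(); go(.54,-.09,.15,3.5); snap('side','s3.png')"
```

```text
time: 5.98
tool_pos: [0.4141, -0.3675, 0.0213]
ee_rot: [-1.571, 0.001, -1.49]
wrist_force: [0.1, 0.7, -0.2]
width: 0.0217
time: 6.48
tool_pos: [0.4152, -0.369, 0.1546]
ee_rot: [-1.567, -0.005, -1.49]
wrist_force: [0.2, 0.1, -1.4]
width: 0.0218
t 6.47 tcp [ 0.4152 -0.369   0.1546] rpy [-89.8  -0.3 -85.4] F [ 0.2  0.1 -1.4] w 0.0218 q [-0.83  0.11  1.45 -0.    1.58  0.66]
shift [-268.1    3.8  146.8] turn [  0.  -88.9   0.4]
```

View pics/s3.png

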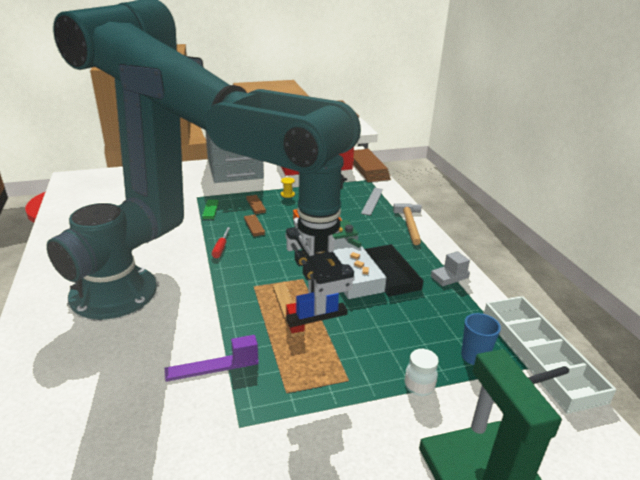

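```bash
python3 -m creep '[[-50,0,29,0,-10,0,255],[-100,0,58,0,-20,0,255],[-150,0,87,0,-30,0,255],[-200,0,110,0,-40,0,255],[-240,0,130,0,-50,0,255]]'; python3 -m creep '[[0,0,0,0,-10,0,255],[0,0,0,0,-20,0,255],[0,0,0,0,-30,0,255],[0,0,0,0,-39,0,255],[0,0,0,0,-39,0,255]]'; python3 -c "
from h import *
st(); go(.567,-.091,.10,3.5)"
```

```text
time: 7.15
tool_pos: [0.5235, -0.1155, 0.1483]
ee_rot: [-1.572, 0.005, -0.611]
wrist_force: [0.5, -1.0, -1.1]
width: 0.0219
time: 7.78
tool_pos: [0.5231, -0.1176, 0.1487]
ee_rot: [-1.569, 0.004, 0.061]
wrist_force: [-0.1, 0.2, -0.6]
width: 0.0218
t 7.78 tcp [ 0.5231 -0.1176  0.1487] rpy [-89.9   0.2   3.5] F [-0.1  0.2 -0.6] w 0.0218 q [-0.33  0.08  1.49  0.    1.58 -0.39]
shift [45.6 48.5 23.8] turn [-0.1 -0.  -0.2]
```

```bash
python3 -m creep '[[45,30,24,0,0,0,255],[45,48,24,0,0,0,255],[45,48,24,0,0,0,255]]'; python3 -c "
from h import *
st(); go(.567,-.091,.0655,3.5); snap('top','t3.png')
i=cv2.imread('pics/t3.png'); cv2.imwrite('pics/t3z.png',cv2.resize(i[110:250,290:420],None,fx=4.2,fy=4.2))"
```

```text
time: 8.15
tool_pos: [0.5653, -0.0908, 0.0998]
ee_rot: [-1.569, 0.007, 0.062]
wrist_force: [0.2, -0.5, -1.0]
width: 0.022
t 8.15 tcp [ 0.5653 -0.0908  0.0998] rpy [-89.9   0.4   3.5] F [ 0.2 -0.5 -1. ] w 0.022 q [-0.26  0.19  1.47 -0.    1.49 -0.32]
shift [ 1.9 34.3 -0.4] turn [-0.1  0.  -0.4]
```

View pics/t3.png

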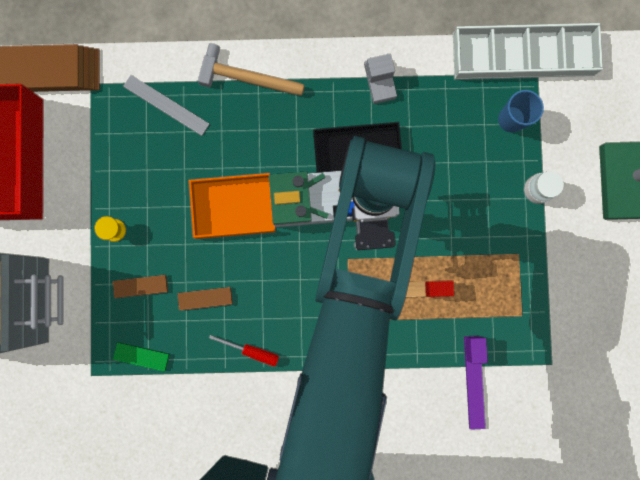

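The arm hides the bed in the top view, so I'll lower and check from the side camera.

```bash
python3 -m creep '[[1,15,0,0,0,0,255],[1,28,0,0,0,0,255],[1,32,0,0,0,0,255],[1,33,0,0,0,0,255],[1,33,0,0,0,0,255]]'; python3 -c "
from h import *
st(); go(.655,-.0855,.0655,3.5); snap('side','s4.png')
i=cv2.imread('pics/s4.png'); cv2.imwrite('pics/s4z.png',cv2.resize(i[200:320,270:440],None,fx=4.5,fy=4.5))"
```

```text
time: 8.82
tool_pos: [0.569, -0.0913, 0.0708]
ee_rot: [-1.571, -0.001, 0.063]
wrist_force: [0.2, -0.5, -3.1]
width: 0.0218
t 8.82 tcp [ 0.569  -0.0913  0.0708] rpy [-90.   -0.    3.6] F [ 0.2 -0.5 -3.1] w 0.0218 q [-0.26  0.21  1.5   0.    1.43 -0.32]
shift [86.1  5.4  0.4] turn [0.  0.1 0. ]
```

View pics/s4z.png

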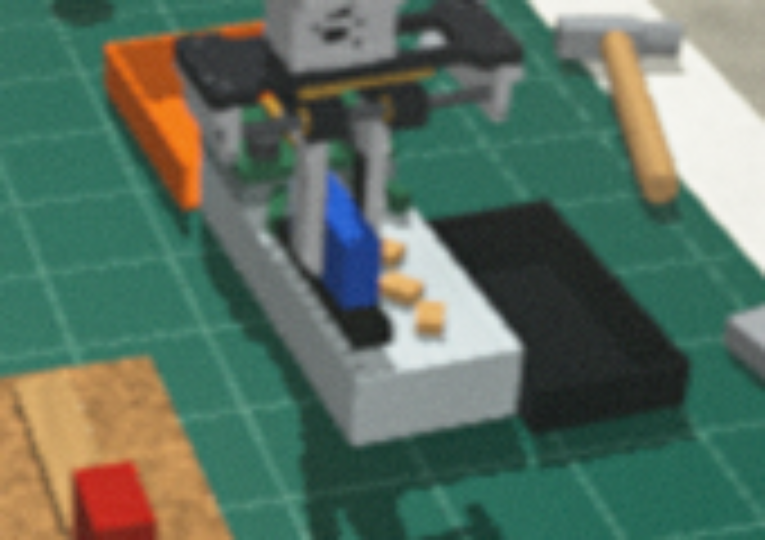

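```bash
python3 -m creep '[[0,2,0,0,0,0,255],[0,3,0,0,0,0,255],[0,3,0,0,0,0,255]]';python3 -m creep '[[0,1,0,0,0,0,255],[0,1.5,0,0,0,0,255],[0,1.5,0,0,0,0,255]]'; python3 -c "
from h import *
st(); go(.655,-.0855,.0655,3.5)"
```

```text
time: 9.25
tool_pos: [0.5687, -0.0911, 0.0673]
ee_rot: [-1.571, 0.0, 0.063]
wrist_force: [0.4, -0.7, -1.0]
width: 0.0218
time: 9.62
tool_pos: [0.5688, -0.0912, 0.0659]
ee_rot: [-1.571, 0.0, 0.063]
wrist_force: [0.4, 0.2, -2.4]
width: 0.0223
t 9.62 tcp [ 0.5688 -0.0912  0.0659] rpy [-90.    0.    3.6] F [ 0.4  0.2 -2.4] w 0.0223 q [-0.26  0.21  1.51  0.    1.42 -0.32]
shift [86.4  0.4  0.2] turn [-0.   0.1 -0. ]
```

Now the wipe towards the trough, at about 130 mm/s.

```bash
python3 -m creep '[[10,0,0,0,0,0,255],[22,0,0,0,0,0,255],[34,0,0,0,0,0,255],[46,0,0,0,0,0,255],[56,0,0,0,0,0,255]]';python3 -c "
from h import *
snap('side','s5.png')
i=cv2.imread('pics/s5.png'); cv2.imwrite('pics/s5z.png',cv2.resize(i[200:320,270:440],None,fx=4.5,fy=4.5))"; python3 -m creep '[[10,0,0,0,0,0,255],[20,0,0,0,0,0,255],[30,0,0,0,0,0,255],[33,0,0,0,0,0,255],[33,0,0,0,0,0,255]]'; python3 -c "
from h import *
st();snap('side','s6.png')
i=cv2.imread('pics/s6.png'); cv2.imwrite('pics/s6z.png',cv2.resize(i[200:320,270:440],None,fx=4.5,fy=4.5))"
```

```text
time: 10.25
tool_pos: [0.6256, -0.0876, 0.0658]
ee_rot: [-1.571, 0.0, 0.063]
wrist_force: [-0.7, -0.8, -1.6]
width: 0.0217
time: 10.92
tool_pos: [0.6577, -0.0855, 0.0658]
ee_rot: [-1.571, 0.0, 0.063]
wrist_force: [-0.3, -0.3, -1.1]
width: 0.0218
t 10.93 tcp [ 0.6577 -0.0855  0.0658] rpy [-90.    0.    3.6] F [-0.3 -0.3 -1.1] w 0.0218 q [-0.21  0.4   1.27  0.    1.47 -0.28]
```

View pics/s5z.png

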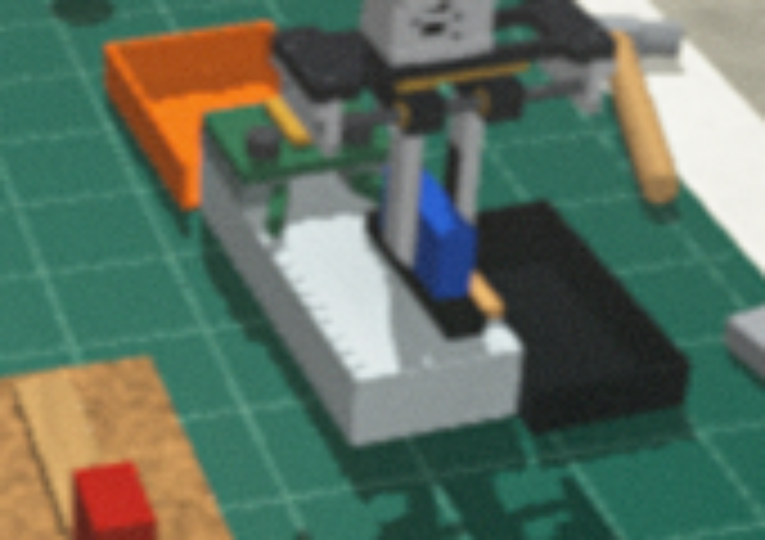

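View pics/s6z.png

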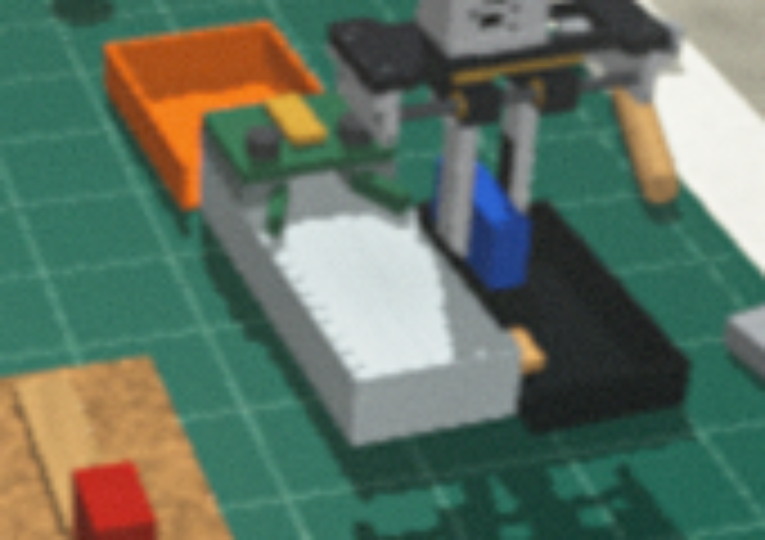

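```bash
python3 -m creep '[[6,0,0,0,0,0,255],[6,0,0,0,0,0,255],[6,-40,0,0,0,0,255],[-50,-90,-20,0,0,0,255],[-110,-90,-40,0,10,0,255]]';python3 -c "
from h import *
st(); go(.4141,-.3677,.15,-85.4)"
```

```text
time: 11.6
tool_pos: [0.5638, -0.1284, 0.1583]
ee_rot: [-1.573, -0.007, -0.115]
wrist_force: [0.1, -0.9, -0.5]
width: 0.0215
t 11.6 tcp [ 0.5638 -0.1284  0.1583] rpy [-90.1  -0.4  -6.6] F [ 0.1 -0.9 -0.5] w 0.0215 q [-0.32  0.16  1.39 -0.    1.59 -0.21]
shift [-121.3    7.9 -254.8] turn [-0.2 78.8  0.4]
```

```bash
python3 -m creep '[[-24,0,-50,0,10,0,255],[-48,0,-100,0,20,0,255],[-72,0,-150,0,30,0,255],[-96,0,-200,0,40,0,255],[-121,5,-254,0,50,0,255]]'; python3 -m creep '[[0,0,0,0,10,0,255],[0,0,0,0,20,0,255],[0,0,0,0,29,0,255],[0,0,0,0,29,0,255]]'; python3 -c "
from h import *
st(); go(.4141,-.3677,.06,-85.4)
s=snap('top','t7.png'); i=cv2.imread('pics/t7.png'); cv2.imwrite('pics/t7z.png',cv2.resize(i[110:250,290:420],None,fx=4.2,fy=4.2))
print(blobs(s,(8,60,120),(30,255,255),.01,amin=15,roi=(305,110,410,225)))"
```

```text
time: 12.22
tool_pos: [0.413, -0.3679, 0.1502]
ee_rot: [-1.57, -0.002, -0.99]
wrist_force: [0.6, -0.7, -2.6]
width: 0.0221
time: 12.72
tool_pos: [0.4136, -0.3665, 0.1494]
ee_rot: [-1.571, -0.0, -1.489]
wrist_force: [0.7, -0.1, -0.8]
width: 0.0219
t 12.72 tcp [ 0.4136 -0.3665  0.1494] rpy [-90.   -0.  -85.3] F [ 0.7 -0.1 -0.8] w 0.0219 q [-0.83  0.11  1.46  0.    1.57  0.66]
shift [ 1.2 89.4  0.4] turn [-0.   0.1  0. ]
[{'px': array([343., 162.]), 'c': (674.1, -55.9), 'L': 21.1, 'W': 14.9, 'ang': 88.5}, {'px': array([366., 160.]), 'c': (677.4, -105.2), 'L': 44.5, 'W': 16.8, 'ang': -86.2}]
```

View pics/t7z.png

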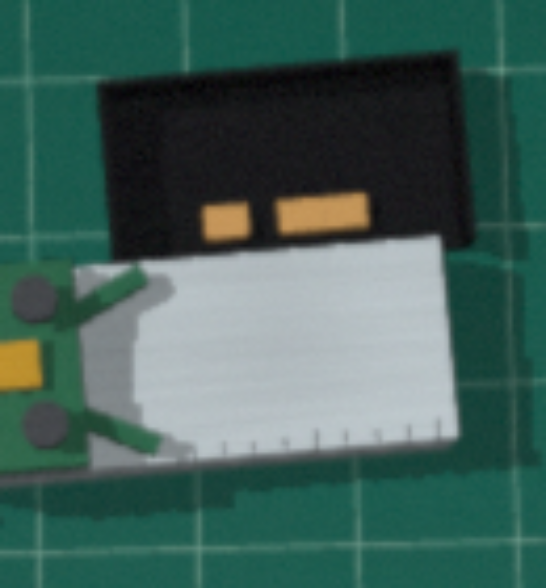

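All three chips are in the trough: one at (225,221), and two touching each other at (322,213). Now I'll set the scraper down on the pad.

```bash
python3 -m creep '[[1,40,0,0,0,0,255],[1,80,0,0,0,0,255],[1,110,0,0,0,0,255],[1,122,0,0,0,0,255],[1,122,0,0,0,0,255]]'; python3 -c "
from h import *
st(); go(.4141,-.3677,.0218,-85.4)"
```

```text
time: 13.4
tool_pos: [0.4137, -0.3672, 0.0269]
ee_rot: [-1.571, 0.001, -1.489]
wrist_force: [-0.1, -0.0, -2.0]
width: 0.0217
t 13.4 tcp [ 0.4137 -0.3672  0.0269] rpy [-90.    0.1 -85.3] F [-0.1 -0.  -2. ] w 0.0217 q [-0.83  0.2   1.61  0.    1.33  0.66]
shift [0.6 5.1 0.4] turn [ 0.   0.1 -0.1]
```

```bash
python3 -m creep '[[0,3,0,0,0,0,255],[0,5,0,0,0,0,255],[0,5,0,0,0,0,255]]'; python3 -c "
from h import *
st()"; python3 -m creep '[[0,0,0,0,0,0,150],[0,0,0,0,0,0,100],[0,0,0,0,0,0,60],[0,0,0,0,0,0,60],[0,0,0,0,0,0,60]]';  python3 -m creep '[[0,-30,0,0,0,0,60],[0,-70,0,0,0,0,60],[0,-110,0,0,0,0,60],[0,-110,0,0,0,0,60]]'; python3 -c "
from h import *
st(); go(.4046,-.2435,.11,.5)"
```

```text
time: 13.78
tool_pos: [0.4141, -0.3677, 0.0229]
ee_rot: [-1.57, -0.001, -1.49]
wrist_force: [-0.4, 0.6, -1.5]
width: 0.0219
t 13.78 tcp [ 0.4141 -0.3677  0.0229] rpy [-90.   -0.  -85.4] F [-0.4  0.6 -1.5] w 0.0219 q [-0.83  0.2   1.61  0.    1.32  0.66]
time: 14.4
tool_pos: [0.4139, -0.3675, 0.0223]
ee_rot: [-1.571, -0.0, -1.49]
wrist_force: [0.0, -0.3, -0.1]
width: 0.0687
time: 14.9
tool_pos: [0.4156, -0.3694, 0.1367]
ee_rot: [-1.565, -0.007, -1.49]
wrist_force: [0.5, -0.1, 0.3]
width: 0.072
t 14.9 tcp [ 0.4156 -0.3694  0.1367] rpy [-89.7  -0.4 -85.4] F [ 0.5 -0.1  0.3] w 0.072 q [-0.83  0.12  1.47  0.    1.54  0.66]
shift [-126.6   25.8   -1. ] turn [  0.  -85.9   0.6]
```

```bash
python3 -m creep '[[-60,-10,0,0,-10,0,0],[-120,-20,0,0,-20,0,0],[-180,-30,0,0,-30,0,0],[-240,-40,0,0,-40,0,0],[-300,-50,0,0,-50,0,0]]'; python3 -c "
from h import *
st(); go(.3964,.2396,.15,5.1)"
```

```text
time: 15.52
tool_pos: [0.3886, -0.0665, 0.1809]
ee_rot: [-1.571, 0.002, -0.613]
wrist_force: [1.6, -0.1, 0.8]
width: 0.0941
t 15.53 tcp [ 0.3886 -0.0665  0.1809] rpy [-90.    0.1 -35.1] F [ 1.6 -0.1  0.8] w 0.0941 q [-0.31 -0.26  1.74  0.    1.66  0.3 ]
shift [-169.6   31.2  254.9] turn [ -0.  -40.2  -0.1]
```

```bash
python3 -m creep '[[-34,6,51,0,-10,0,0],[-68,12,102,0,-20,0,0],[-102,20,153,0,-30,0,0],[-136,30,204,0,-40,0,0],[-170,31,255,0,-40,0,0]]'; python3 -m creep '[[0,0,0,0,0,0,0],[0,0,0,0,0,0,0]]'; python3 -c "
from h import *
s=snap('side','s8.png');snap('top','t8.png')
st()
print(blobs(s,(5,80,40),(16,255,180),.012,roi=(230,190,275,245)))
for n in ('slat1_mid','slat2_mid'):
  for c in ('top','side'): print(c,[(np.array(d['point']).round(3),d['p']) for d in robot.landmark_of(n,c)])
go(.3964,.2396,.06,5.1)"
```

```text
time: 16.15
tool_pos: [0.3973, 0.2394, 0.1487]
ee_rot: [-1.572, 0.003, 0.082]
wrist_force: [1.0, -0.2, -0.6]
width: 0.094
time: 16.4
tool_pos: [0.3982, 0.2372, 0.15]
ee_rot: [-1.572, 0.002, 0.081]
wrist_force: [0.1, 0.1, -0.9]
width: 0.094
t 16.5 tcp [0.3989 0.2364 0.1508] rpy [-90.    0.    4.5] F [-0.   0.9 -0.4] w 0.094 q [ 0.41 -0.09  1.65 -0.    1.58  0.33]
[{'px': array([254., 225.]), 'c': (394.5, 230.7), 'L': 122.5, 'W': 36.1, 'ang': -85.7}, {'px': array([256., 204.]), 'c': (423.5, 363.4), 'L': 122.6, 'W': 37.9, 'ang': -85.0}]
top [(array([0.276, 0.374, 0.005]), 0.82)]
side [(array([0.279, 0.375, 0.007]), 0.64), (array([0.427, 0.371, 0.007]), 0.5)]
top [(array([0.403, 0.238, 0.01 ]), 0.57)]
side []
shift [-2.6 91.5  3.1] turn [-0.  -0.6  0. ]
```

View pics/s8.png

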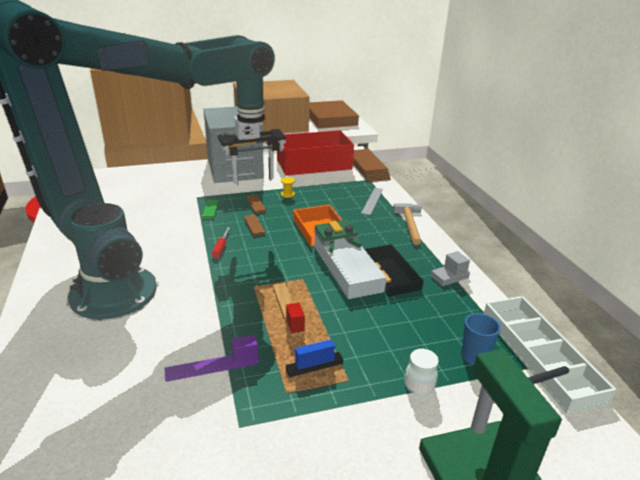

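View pics/t8.png

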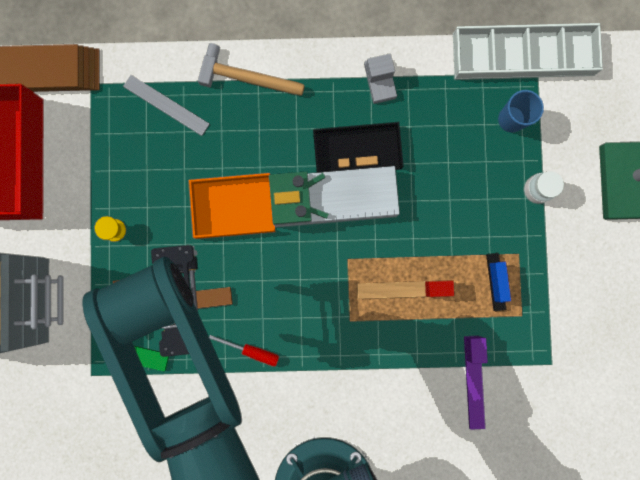

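The slat is unmoved at px (205,298) and the chips are still in the trough. The scraper stands at (500,282). Going down on the slat with the jaw part-open.

```bash
python3 -m creep '[[-2,40,3,0,-0.6,0,60],[-2,80,3,0,-0.6,0,60],[-2,105,3,0,-0.6,0,60],[-2,105,3,0,-0.6,0,60]]'; python3 -c "
from h import *
st(); go(.3964,.2396,.003,5.1)"
```

```text
time: 17.2
tool_pos: [0.3951, 0.2393, 0.0443]
ee_rot: [-1.572, 0.005, 0.09]
wrist_force: [-0.2, -0.1, 0.7]
width: 0.0718
t 17.2 tcp [0.3951 0.2393 0.0443] rpy [-90.1   0.3   5.1] F [-0.2 -0.1  0.7] w 0.0718 q [ 0.42 -0.01  1.8   0.    1.36  0.33]
shift [ 1.5 41.3  0.2] turn [ 0.1  0.  -0.3]
```

```bash
python3 -m creep '[[0,20,0,0,0,0,60],[0,36,0,0,0,0,60],[0,40,0,0,0,0,60],[0,40,0,0,0,0,60]]'; python3 -c "
from h import *
st(); go(.3964,.2396,.003,5.1)"
```

```text
time: 17.7
tool_pos: [0.3969, 0.2408, 0.0066]
ee_rot: [-1.571, -0.0, 0.091]
wrist_force: [-0.4, 0.2, 0.9]
width: 0.0721
t 17.7 tcp [0.3969 0.2408 0.0066] rpy [-90.   -0.    5.2] F [-0.4  0.2  0.9] w 0.0721 q [0.42 0.03 1.84 0.   1.27 0.33]
shift [-0.6  3.6 -1.1] turn [-0.   0.1  0. ]
```

```bash
python3 -m creep '[[0,3,-1,0,0,0,60],[0,3,-1,0,0,0,60],[0,3,-1,0,0,0,255],[0,3,-1,0,0,0,255],[0,3,-1,0,0,0,255]]'; python3 -m creep '[[0,0,0,0,0,0,255],[0,0,0,0,0,0,255],[0,0,0,0,0,0,255]]'; python3 -c "
from h import *
st()"; python3 -m creep '[[0,-40,0,0,0,0,255],[0,-90,0,0,0,0,255],[0,-110,0,0,0,0,255],[0,-110,0,0,0,0,255]]';python3 -c "
from h import *
st(); snap('side','s9.png');go(.45,-.069,.12,3.5)"
```

```text
time: 18.32
tool_pos: [0.3968, 0.2398, 0.0034]
ee_rot: [-1.571, -0.0, 0.091]
wrist_force: [-0.4, 0.5, 0.4]
width: 0.0453
time: 18.7
tool_pos: [0.3966, 0.2398, 0.0033]
ee_rot: [-1.571, 0.0, 0.091]
wrist_force: [-0.2, -0.5, 0.1]
width: 0.0354
t 18.7 tcp [0.3966 0.2398 0.0033] rpy [-90.    0.    5.2] F [-0.2 -0.5  0.1] w 0.0354 q [0.42 0.03 1.85 0.   1.26 0.33]
time: 19.2
tool_pos: [0.398, 0.2403, 0.1152]
ee_rot: [-1.569, -0.004, 0.091]
wrist_force: [0.1, -0.0, -1.1]
width: 0.0355
t 19.2 tcp [0.398  0.2403 0.1152] rpy [-89.9  -0.3   5.2] F [ 0.1 -0.  -1.1] w 0.0355 q [ 0.42 -0.07  1.71  0.    1.5   0.33]
shift [  24.9   -6.7 -312.3] turn [-0.   1.7  0. ]
```

View pics/s9.png

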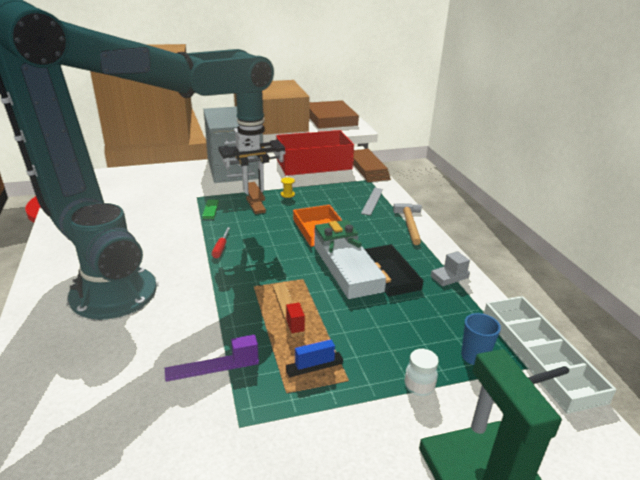

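```bash
python3 -m creep '[[5,0,-60,0,1,0,255],[10,0,-120,0,1.7,0,255],[15,0,-180,0,1.7,0,255],[20,0,-240,0,1.7,0,255],[25,0,-300,0,1.7,0,255]]'; python3 -m creep '[[0,0,-22,0,0,0,255],[0,0,-22,0,0,0,255]]'; python3 -c "
from h import *
st(); go(.6024,-.0819,.10,3.5)"
```

```text
time: 19.88
tool_pos: [0.4476, -0.0583, 0.111]
ee_rot: [-1.569, 0.003, 0.061]
wrist_force: [1.4, 0.8, -0.6]
width: 0.0353
time: 20.12
tool_pos: [0.4489, -0.0798, 0.111]
ee_rot: [-1.569, 0.004, 0.058]
wrist_force: [-0.2, -0.5, -0.8]
width: 0.036
t 20.12 tcp [ 0.4489 -0.0798  0.111 ] rpy [-89.9   0.2   3.3] F [-0.2 -0.5 -0.8] w 0.036 q [-0.3  -0.08  1.73  0.    1.5  -0.36]
shift [153.1  10.4 -11. ] turn [-0.1 -0.2 -0.2]
```

```bash
python3 -m creep '[[50,0,-11,0,0,0,255],[100,0,-11,0,0,0,255],[153,10,-11,0,0,0,255],[153,30,-11,0,0,0,255],[153,40,-11,0,0,0,255]]'; python3 -m creep '[[0,0,0,0,0,0,255],[0,0,0,0,0,0,255]]'; python3 -c "
from h import *
st(); go(.6024,-.0819,.050,3.5);s=snap('side','s10.png');i=cv2.imread('pics/s10.png'); cv2.imwrite('pics/s10z.png',cv2.resize(i[200:320,270:440],None,fx=4.5,fy=4.5))"
```

```text
time: 20.75
tool_pos: [0.6022, -0.0782, 0.0698]
ee_rot: [-1.569, 0.005, 0.063]
wrist_force: [0.2, 0.4, -1.0]
width: 0.0354
time: 21.0
tool_pos: [0.6036, -0.0801, 0.0744]
ee_rot: [-1.571, -0.002, 0.061]
wrist_force: [0.0, 0.1, 0.3]
width: 0.0357
t 21.0 tcp [ 0.6036 -0.0801  0.0744] rpy [-90.   -0.1   3.5] F [0.  0.1 0.3] w 0.0357 q [-0.23  0.27  1.42  0.    1.45 -0.29]
shift [-1.3 24.4 -1.8] turn [0.  0.  0.1]
```

View pics/s10z.png

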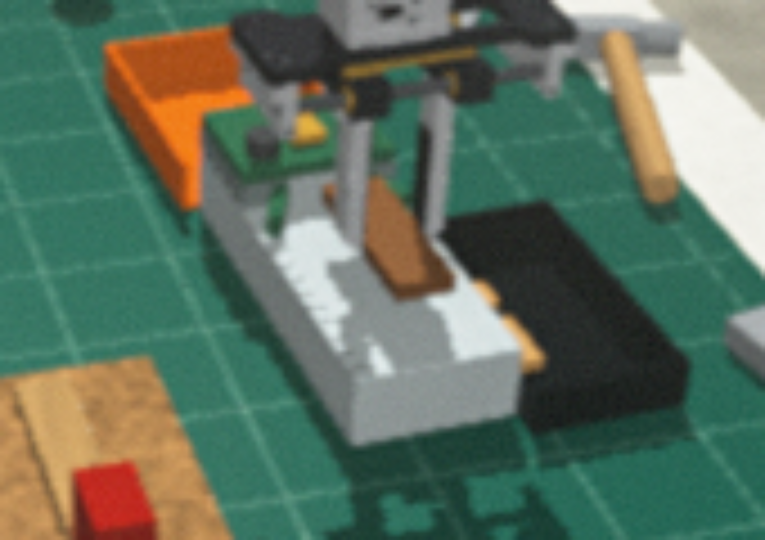

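```bash
python3 -m creep '[[-1,12,-2,0,0,0,255],[-1,20,-2,0,0,0,255],[-1,20,-2,0,0,0,255],[-1,20,-2,0,0,0,255]]'; python3 -c "
from h import *
st(); go(.6024,-.0819,.050,3.5)"
```

```text
time: 21.55
tool_pos: [0.6027, -0.0824, 0.0532]
ee_rot: [-1.571, 0.0, 0.061]
wrist_force: [1.7, -0.6, -0.1]
width: 0.0355
t 21.55 tcp [ 0.6027 -0.0824  0.0532] rpy [-90.    0.    3.5] F [ 1.7 -0.6 -0.1] w 0.0355 q [-0.23  0.29  1.44  0.    1.41 -0.29]
shift [-0.3  3.2  0.5] turn [-0. -0. -0.]
```

```bash
python3 -m creep '[[0,2,0,0,0,0,255],[0,3.5,0,0,0,0,255],[0,3.5,0,0,0,0,255]]'; python3 -c "
from h import *
st()"; python3 -m creep '[[0,0,0,0,0,0,120],[0,0,0,0,0,0,100],[0,0,0,0,0,0,100],[0,0,0,0,0,0,100]]';python3 -c "
from h import *
st()"
```

```text
time: 21.92
tool_pos: [0.6026, -0.0824, 0.0497]
ee_rot: [-1.571, 0.0, 0.061]
wrist_force: [-0.1, -0.5, -0.8]
width: 0.0357
t 21.93 tcp [ 0.6026 -0.0824  0.0497] rpy [-90.    0.    3.5] F [-0.1 -0.5 -0.8] w 0.0357 q [-0.23  0.29  1.44  0.    1.4  -0.29]
time: 22.42
tool_pos: [0.6027, -0.0824, 0.0499]
ee_rot: [-1.571, -0.0, 0.061]
wrist_force: [0.4, -1.0, 0.4]
width: 0.0571
t 22.43 tcp [ 0.6027 -0.0824  0.0499] rpy [-90.   -0.    3.5] F [ 0.4 -1.   0.4] w 0.0571 q [-0.23  0.29  1.44  0.    1.4  -0.29]
```

```bash
python3 -m creep '[[0,-40,0,0,0,0,100],[0,-100,0,0,0,0,100],[-40,-120,-20,0,0,0,100],[-90,-120,-50,0,0,0,60],[-140,-120,-90,0,0,0,60]]'; python3 -c "
from h import *
st(); go(.4046,-.2435,.10,.5)"
```

```text
time: 23.05
tool_pos: [0.4686, -0.1803, 0.1705]
ee_rot: [-1.572, -0.001, 0.063]
wrist_force: [0.5, -1.1, -0.5]
width: 0.0712
t 23.05 tcp [ 0.4686 -0.1803  0.1705] rpy [-90.1  -0.1   3.6] F [ 0.5 -1.1 -0.5] w 0.0712 q [-0.48 -0.01  1.54 -0.    1.61 -0.54]
shift [-67.9  70.5 -59. ] turn [0.1 3.1 0.1]
```

```bash
python3 -m creep '[[-40,20,-35,0,3,0,60],[-68,50,-59,0,3.1,0,60],[-68,70,-59,0,3.1,0,60],[-68,70,-59,0,3.1,0,60]]'; python3 -c "
from h import *
st(); 
s=snap('top','t11.png'); i=s['color']; cv2.imwrite('pics/t11z.png',cv2.resize(i[110:250,290:420],None,fx=4.2,fy=4.2))
print('slat',blobs(s,(5,80,40),(16,255,180),.058,roi=(300,150,410,230)))
print('slats',blobs(s,(5,80,40),(16,255,180),.012,roi=(95,250,260,340)))
go(.4046,-.2435,.0205,.5)"
```

```text
time: 23.55
tool_pos: [0.4039, -0.2423, 0.0982]
ee_rot: [-1.568, 0.003, 0.006]
wrist_force: [0.0, 0.0, -0.5]
width: 0.072
t 23.55 tcp [ 0.4039 -0.2423  0.0982] rpy [-89.9   0.2   0.3] F [ 0.   0.  -0.5] w 0.072 q [-0.66 -0.04  1.71  0.    1.47 -0.67]
slat [{'px': array([358., 193.]), 'c': (602.5, -81.9), 'L': 109.0, 'W': 35.3, 'ang': -86.7}]
slats [{'px': array([140., 286.]), 'c': (425.5, 373.5), 'L': 110.5, 'W': 34.9, 'ang': -84.9}]
shift [-0.4 79.1 -0.9] turn [-0.  -0.1 -0. ]
```

View pics/t11z.png

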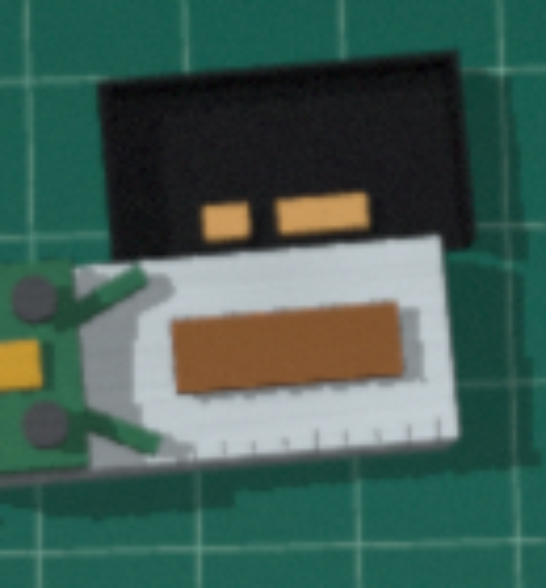

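The slat lies square on the bed at z1 px (288,348), about 30 px clear of the mouth. Now the stick.

```bash
python3 -m creep '[[0,30,-1,0,0,0,60],[0,60,-1,0,0,0,60],[0,76,-1,0,0,0,60],[0,80,-1,0,0,0,60],[0,80,-1,0,0,0,60]]';  python3 -c "
from h import *
st();go(.4046,-.2435,.0205,.5)"
```

```text
time: 24.22
tool_pos: [0.4061, -0.2441, 0.0207]
ee_rot: [-1.572, -0.001, 0.007]
wrist_force: [-0.9, 0.7, 0.3]
width: 0.0722
t 24.23 tcp [ 0.4061 -0.2441  0.0207] rpy [-90.   -0.1   0.4] F [-0.9  0.7  0.3] w 0.0722 q [-0.66  0.03  1.81  0.    1.3  -0.67]
shift [-1.5  0.2  0.7] turn [ 0.  -0.1  0.1]
```

```bash
python3 -m creep '[[-1,0,0,0,0,0,255],[-1,0,0,0,0,0,255],[-1,0,0,0,0,0,255],[-1,0,0,0,0,0,255],[-1,0,0,0,0,0,255]]'; python3 -m creep '[[0,0,0,0,0,0,255],[0,0,0,0,0,0,255]]'; python3 -c "
from h import *
st()"; python3 -m creep '[[0,-40,0,0,0,0,255],[0,-80,0,0,0,0,255],[0,-110,0,0,0,0,255],[0,-110,0,0,0,0,255]]';  python3 -c "
from h import *
st();go(.6155,-.317,.11,3.5)
s=snap('side','s12.png');i=s['color']; cv2.imwrite('pics/s12z.png',cv2.resize(i[180:380,240:440],None,fx=3,fy=3))"
```

```text
time: 24.85
tool_pos: [0.4044, -0.2439, 0.0198]
ee_rot: [-1.571, -0.0, 0.007]
wrist_force: [1.3, -0.2, 0.4]
width: 0.0319
time: 25.1
tool_pos: [0.4044, -0.2438, 0.0199]
ee_rot: [-1.571, -0.0, 0.007]
wrist_force: [-0.1, -0.3, 1.5]
width: 0.0319
t 25.1 tcp [ 0.4044 -0.2438  0.0199] rpy [-90.   -0.    0.4] F [-0.1 -0.3  1.5] w 0.0319 q [-0.66  0.03  1.81  0.    1.3  -0.67]
time: 25.6
tool_pos: [0.4056, -0.2448, 0.1319]
ee_rot: [-1.574, -0.004, 0.007]
wrist_force: [-0.4, 0.3, -1.4]
width: 0.0319
t 25.6 tcp [ 0.4056 -0.2448  0.1319] rpy [-90.2  -0.2   0.4] F [-0.4  0.3 -1.4] w 0.0319 q [-0.66 -0.06  1.67  0.    1.53 -0.67]
shift [209.3  23.  -73.6] turn [ 0.2 -3.1  0.2]
```

View pics/s12z.png

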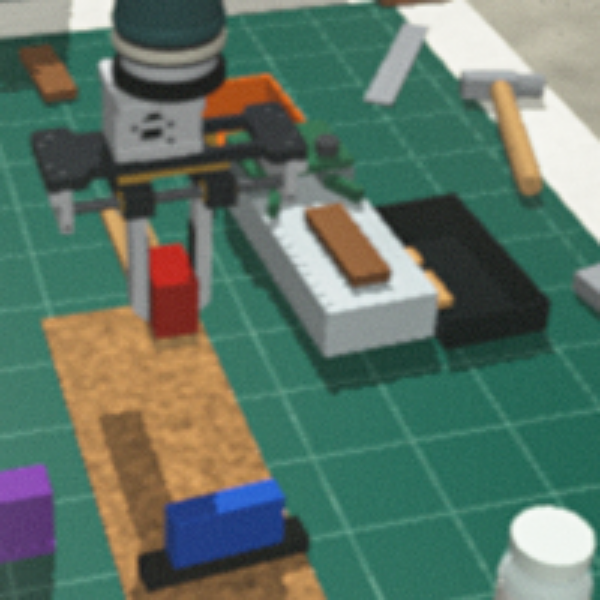

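```bash
python3 -m creep '[[50,0,-17,0,-1,0,255],[100,0,-34,0,-2,0,255],[150,0,-50,0,-3.1,0,255],[200,0,-66,0,-3.1,0,255],[211,15,-70,0,-3.1,0,255]]'; python3 -m creep '[[0,0,0,0,0,0,255],[0,0,0,0,0,0,255]]';  python3 -c "
from h import *
st();go(.6166,-.3134,.075,3.5)"
```

```text
time: 26.28
tool_pos: [0.6174, -0.3124, 0.1108]
ee_rot: [-1.569, 0.002, 0.062]
wrist_force: [-0.9, -0.1, -2.4]
width: 0.0321
time: 26.52
tool_pos: [0.6142, -0.3117, 0.1137]
ee_rot: [-1.569, 0.003, 0.061]
wrist_force: [0.0, -0.0, -1.2]
width: 0.032
t 26.52 tcp [ 0.6142 -0.3117  0.1137] rpy [-89.9   0.1   3.5] F [ 0.  -0.  -1.2] w 0.032 q [-0.55  0.43  1.13 -0.    1.58 -0.61]
shift [ 2.4 38.7 -1.9] turn [-0.1 -0.  -0.1]
```

```bash
python3 -m creep '[[2,20,-2,0,0,0,255],[2,38,-2,0,0,0,255],[2,38,-2,0,0,0,255],[2,38,-2,0,0,0,255]]';  python3 -c "
from h import *
st();go(.6166,-.3134,.064,3.5)
s=snap('top','t13.png');i=s['color']; cv2.imwrite('pics/t13z.png',cv2.resize(i[110:270,290:470],None,fx=3.7,fy=3.7))
s=snap('side','s13.png');i=s['color']; cv2.imwrite('pics/s13z.png',cv2.resize(i[200:320,270:440],None,fx=4.5,fy=4.5))"
```

```text
time: 27.02
tool_pos: [0.6178, -0.3141, 0.0766]
ee_rot: [-1.571, 0.0, 0.061]
wrist_force: [0.9, 0.4, -2.0]
width: 0.0317
t 27.02 tcp [ 0.6178 -0.3141  0.0766] rpy [-90.    0.    3.5] F [ 0.9  0.4 -2. ] w 0.0317 q [-0.55  0.46  1.17  0.    1.51 -0.61]
shift [-1.1 12.6  0.8] turn [-0.  0. -0.]
```

View pics/t13z.png

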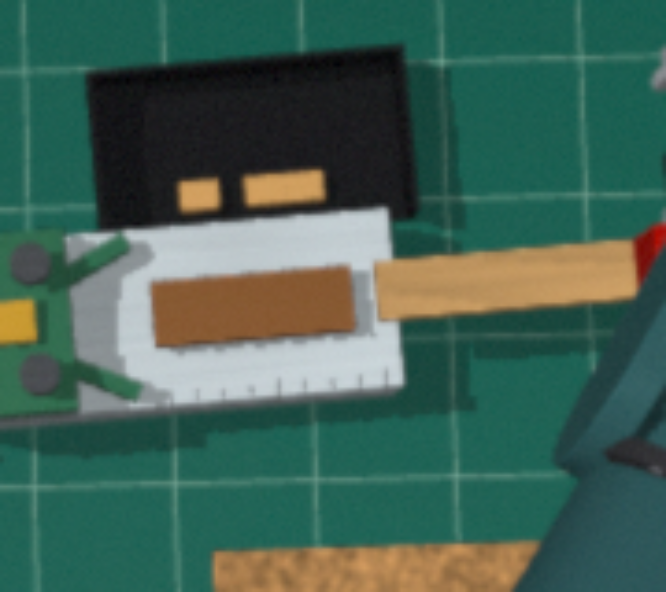

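View pics/s13z.png

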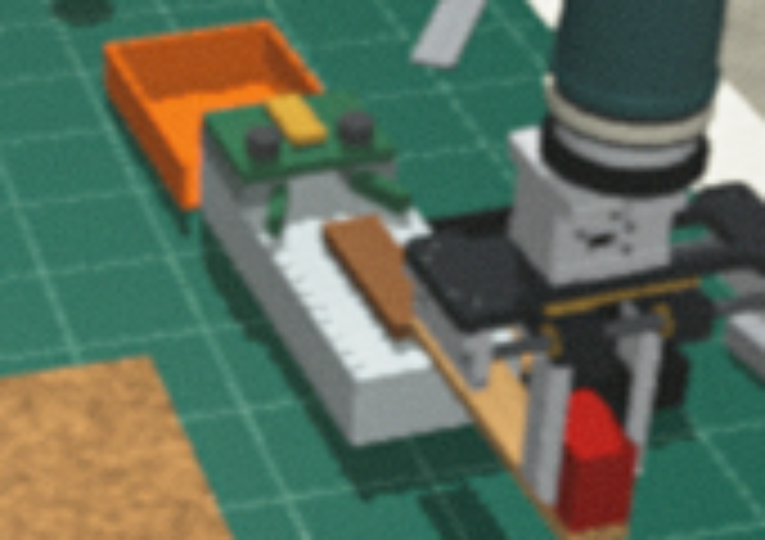

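The stick is in line with the slat (nose mid at (377,292), slat end at (353,299), and the offset matches the height parallax). I'll lower it.

```bash
python3 -m creep '[[-1,7,0,0,0,0,255],[-1,12,0,0,0,0,255],[-1,12.5,0,0,0,0,255],[-1,12.5,0,0,0,0,255]]';  python3 -c "
from h import *
st();go(.6166,-.3134,.064,3.5); go(.5983+.061*57,-.014-.998*57/1000 if 0 else -.071,.064,3.5)"
```

```text
time: 27.62
tool_pos: [0.6169, -0.3142, 0.0641]
ee_rot: [-1.571, 0.0, 0.061]
wrist_force: [0.7, -0.2, -1.7]
width: 0.0316
t 27.62 tcp [ 0.6169 -0.3142  0.0641] rpy [-90.    0.    3.5] F [ 0.7 -0.2 -1.7] w 0.0316 q [-0.55  0.46  1.19  0.    1.49 -0.61]
shift [-0.3  0.1  0.8] turn [-0.  0. -0.]
shift [ 3.4668e+03 -7.0000e-01  3.1300e+01] turn [-0.  0. -0.]
```

```bash
python3 -m creep '[[0,0,12,0,0,0,255],[0,0,26,0,0,0,255],[0,0,40,0,0,0,255],[0,0,54,0,0,0,255],[0,0,68,0,0,0,255]]';  python3 -c "
from h import *
st();s=snap('side','s14.png');i=s['color']; cv2.imwrite('pics/s14z.png',cv2.resize(i[200:320,270:440],None,fx=4.5,fy=4.5))
s=snap('top','t14.png');i=s['color']; cv2.imwrite('pics/t14z.png',cv2.resize(i[110:270,290:470],None,fx=3.7,fy=3.7))"
```

```text
time: 28.25
tool_pos: [0.6128, -0.2452, 0.0644]
ee_rot: [-1.571, -0.0, 0.062]
wrist_force: [-0.8, 0.3, -2.7]
width: 0.0317
t 28.25 tcp [ 0.6128 -0.2452  0.0644] rpy [-90.   -0.    3.5] F [-0.8  0.3 -2.7] w 0.0317 q [-0.47  0.39  1.29  0.    1.47 -0.53]
```

View pics/s14z.png

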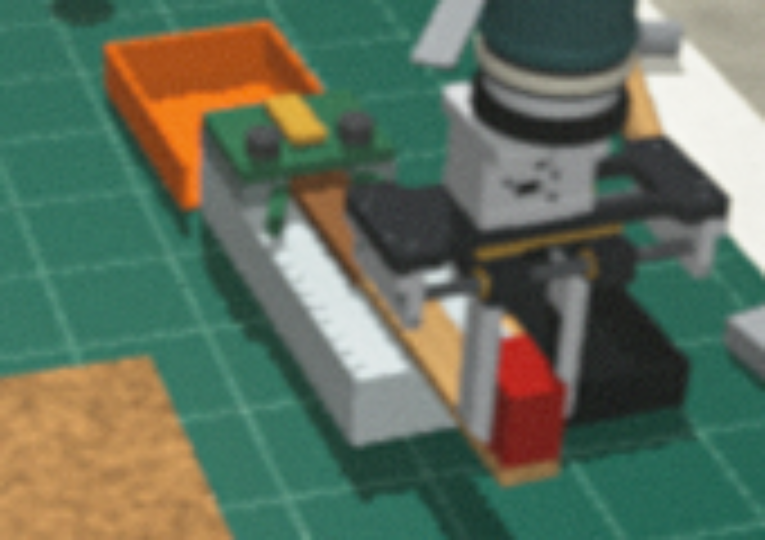

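View pics/t14z.png

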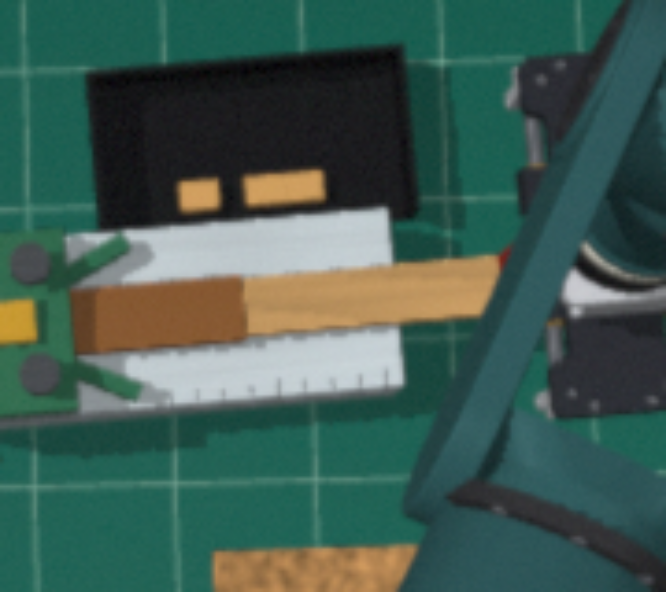

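The slat is entering the guide straight, with its front end under the roof at (75,320). I'll keep feeding.

```bash
python3 -m creep '[[0,0,15,0,0,0,255],[0,0,30,0,0,0,255],[0,0,45,0,0,0,255],[0,0,60,0,0,0,255],[0,0,75,0,0,0,255]]';  python3 -c "
from h import *
st();go(.6020,-.071,.064,3.5)"
```

```text
time: 28.98
tool_pos: [0.6081, -0.1704, 0.0643]
ee_rot: [-1.571, -0.0, 0.061]
wrist_force: [0.9, -0.7, -2.9]
width: 0.0318
t 28.98 tcp [ 0.6081 -0.1704  0.0643] rpy [-90.   -0.    3.5] F [ 0.9 -0.7 -2.9] w 0.0318 q [-0.36  0.33  1.37  0.    1.45 -0.42]
shift [-0.   0.3 99.6] turn [-0.  0.  0.]
```

```bash
python3 -m creep '[[0,0,15,0,0,0,255],[0,0,30,0,0,0,255],[0,0,45,0,0,0,255],[0,0,60,0,0,0,255],[0,0,75,0,0,0,255]]';  python3 -m creep '[[0,0,10,0,0,0,255],[0,0,20,0,0,0,255],[0,0,27,0,0,0,255],[0,0,27,0,0,0,255]]'; python3 -c "
from h import *
st();s=snap('side','s15.png');i=s['color']; cv2.imwrite('pics/s15z.png',cv2.resize(i[180:320,270:440],None,fx=4.2,fy=4.2))
s=snap('top','t15.png');i=s['color']; cv2.imwrite('pics/t15z.png',cv2.resize(i[110:270,170:410],None,fx=3.3,fy=3.3))"
```

```text
time: 29.6
tool_pos: [0.6036, -0.0958, 0.0644]
ee_rot: [-1.571, -0.0, 0.061]
wrist_force: [0.2, -0.6, -1.7]
width: 0.0318
time: 30.1
tool_pos: [0.6019, -0.0691, 0.0642]
ee_rot: [-1.57, 0.0, 0.062]
wrist_force: [0.7, 0.1, -2.3]
width: 0.0319
t 30.1 tcp [ 0.6019 -0.0691  0.0642] rpy [-90.    0.    3.5] F [ 0.7  0.1 -2.3] w 0.0319 q [-0.21  0.28  1.43  0.    1.43 -0.27]
```

View pics/s15z.png

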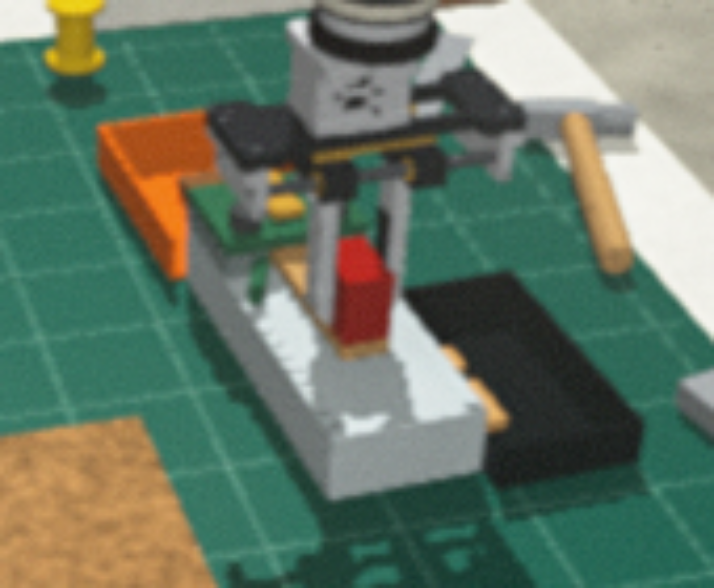

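View pics/t15z.png

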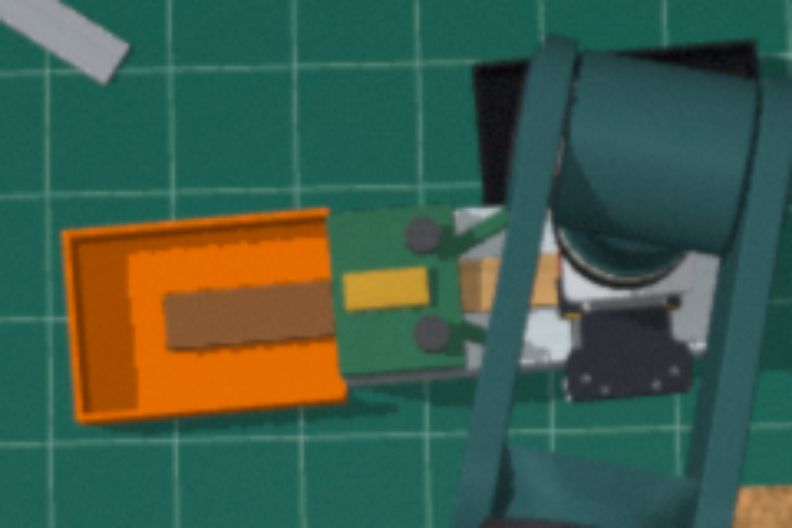

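```bash
python3 -m creep '[[0,0,6,0,0,0,255],[0,0,9,0,0,0,255],[0,0,9,0,0,0,255],[0,0,-20,0,0,0,255],[0,0,-60,0,0,0,255]]';  python3 -m creep '[[0,0,-55,0,0,0,255],[0,0,-110,0,0,0,255],[0,0,-165,0,0,0,255],[0,0,-180,0,0,0,255],[0,0,-180,0,0,0,255]]'; python3 -c "
from h import *
st();go(.4046,-.244,.11,.4);s=snap('side','s16.png');i=s['color']; cv2.imwrite('pics/s16z.png',cv2.resize(i[180:320,240:410],None,fx=4.2,fy=4.2))
s=snap('top','t16.png');i=s['color']; cv2.imwrite('pics/t16z.png',cv2.resize(i[110:270,170:410],None,fx=3.3,fy=3.3))
print('slats',blobs(s,(3,60,40),(16,200,160),.016,roi=(100,180,275,340)))"
```

```text
time: 30.82
tool_pos: [0.6058, -0.1294, 0.0644]
ee_rot: [-1.571, -0.0, 0.063]
wrist_force: [0.9, -0.7, -1.3]
width: 0.0321
time: 31.45
tool_pos: [0.6163, -0.3099, 0.0638]
ee_rot: [-1.57, 0.0, 0.059]
wrist_force: [0.5, 0.3, -2.6]
width: 0.0316
t 31.45 tcp [ 0.6163 -0.3099  0.0638] rpy [-89.9   0.    3.4] F [ 0.5  0.3 -2.6] w 0.0316 q [-0.55  0.46  1.2   0.    1.49 -0.61]
shift [-207.5  -46.1   78.4] turn [-0.1  3.  -0. ]
slats [{'px': array([140., 286.]), 'c': (425.3, 372.6), 'L': 110.1, 'W': 35.2, 'ang': -85.1}, {'px': array([246., 205.]), 'c': (588.2, 151.1), 'L': 106.0, 'W': 38.4, 'ang': -88.6}]
```

View pics/s16z.png

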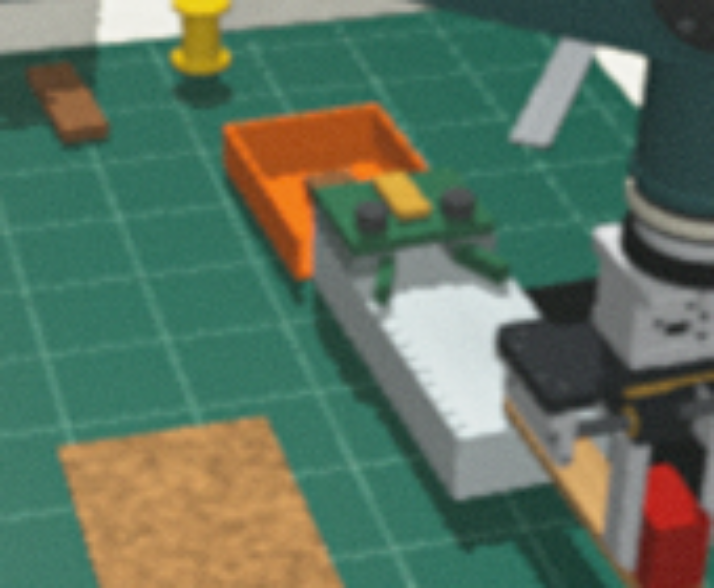

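View pics/t16z.png

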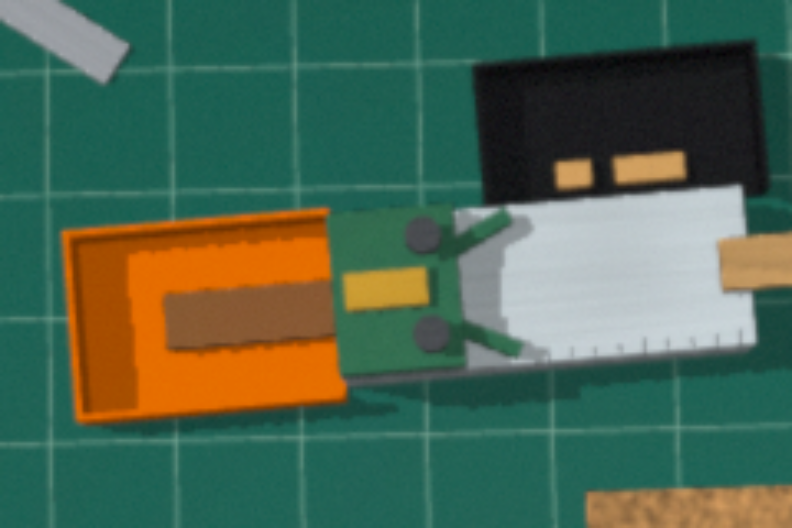

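Run:
```python
from h import *
s=snap('side'); t=snap('top')
for u,v in [(315,180),(330,176),(350,172)]:
    for z in (.004,.016,.05,.072): print((u,v),z,p2w(s,240+u/4.2,180+v/4.2,z).round(3))
for u,v in [(163,293),(168,351),(330,282),(335,335)]:
    print([p2w(t,170+u/3.3,110+v/3.3,z)[:2].round(3).tolist() for z in (.004,.016,.046)])
i=s['color']; cv2.imwrite('pics/s17z.png',cv2.resize(i[200:260,290:380],None,fx=8,fy=8,interpolation=cv2.INTER_CUBIC))
```

```text
(315, 180) 0.004 [0.58  0.213 0.004]
(315, 180) 0.016 [0.574 0.192 0.016]
(315, 180) 0.05 [0.557 0.135 0.05 ]
(315, 180) 0.072 [0.546 0.098 0.072]
(330, 176) 0.004 [0.592 0.216 0.004]
(330, 176) 0.016 [0.586 0.196 0.016]
(330, 176) 0.05 [0.569 0.138 0.05 ]
(330, 176) 0.072 [0.557 0.101 0.072]
(350, 172) 0.004 [0.608 0.218 0.004]
(350, 172) 0.016 [0.602 0.198 0.016]
(350, 172) 0.05 [0.584 0.14  0.05 ]
(350, 172) 0.072 [0.572 0.103 0.072]
[[0.605, 0.207], [0.603, 0.205], [0.599, 0.2]]
[[0.567, 0.204], [0.566, 0.202], [0.562, 0.198]]
[[0.609, 0.1], [0.607, 0.099], [0.603, 0.097]]
[[0.575, 0.097], [0.573, 0.097], [0.57, 0.095]]
```

View pics/s17z.png

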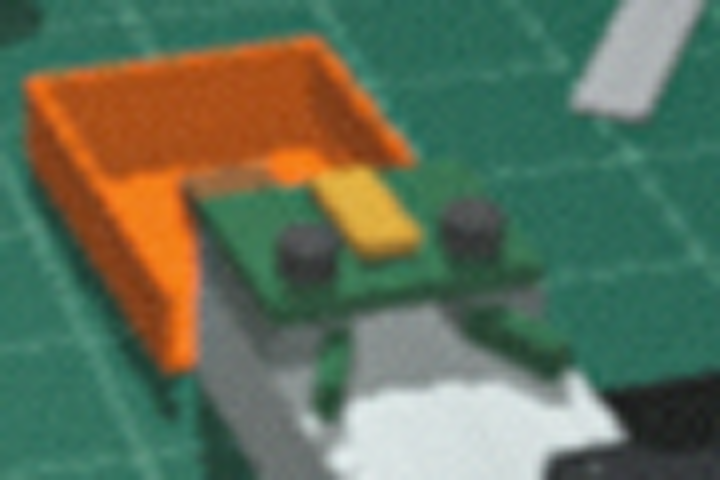

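The slat lies flat in the tray: its front end is at the same spot in both views, about y=0.20 and z=0.016. Now the stick goes back to the pad.

```bash
python3 -m creep '[[0,-40,0,0,0,0,255],[-50,-60,18,0,1,0,255],[-100,-60,37,0,2,0,255],[-155,-50,57,0,3,0,255],[-207,-46,78,0,3,0,255]]'; python3 -m creep '[[0,0,0,0,0,0,255],[0,0,0,0,0,0,255]]';  python3 -c "
from h import *
st();go(.4044,-.2438,.0305,.4)"
```

```text
time: 32.28
tool_pos: [0.4035, -0.242, 0.11]
ee_rot: [-1.571, 0.0, 0.011]
wrist_force: [-0.8, -0.3, -1.5]
width: 0.0319
time: 32.52
tool_pos: [0.4061, -0.2436, 0.1112]
ee_rot: [-1.572, -0.002, 0.01]
wrist_force: [0.8, 0.2, -1.1]
width: 0.032
t 32.52 tcp [ 0.4061 -0.2436  0.1112] rpy [-90.1  -0.1   0.6] F [ 0.8  0.2 -1.1] w 0.032 q [-0.66 -0.05  1.7   0.    1.49 -0.67]
shift [-1.9 80.7 -0.1] turn [0.1 0.2 0.1]
```

```bash
python3 -m creep '[[-2,40,0,0,0,0,255],[-2,70,0,0,0,0,255],[-2,80,0,0,0,0,255],[-2,80,0,0,0,0,255]]'; python3 -c "
from h import *
st();go(.4044,-.2438,.0208,.4)"
```

```text
time: 33.02
tool_pos: [0.4042, -0.2443, 0.0305]
ee_rot: [-1.571, -0.0, 0.01]
wrist_force: [0.1, -0.7, -2.1]
width: 0.0316
t 33.02 tcp [ 0.4042 -0.2443  0.0305] rpy [-90.   -0.    0.5] F [ 0.1 -0.7 -2.1] w 0.0316 q [-0.66  0.02  1.8   0.    1.32 -0.67]
shift [0.2 9.7 0.5] turn [-0.   0.1  0. ]
```

```bash
python3 -m creep '[[0,6,0,0,0,0,255],[0,9,0,0,0,0,255],[0,9.7,0,0,0,0,255],[0,9.7,0,0,0,0,255]]'; python3 -c "
from h import *
st()"; python3 -m creep '[[0,0,0,0,0,0,120],[0,0,0,0,0,0,100],[0,0,0,0,0,0,60],[0,0,0,0,0,0,60]]';python3 -m creep '[[0,-40,0,0,0,0,60],[0,-90,0,0,0,0,60],[0,-130,0,0,0,0,60],[0,-130,0,0,0,0,60]]'; python3 -c "
from h import *
st();go(.41,.13,.15,0);go(.4253,.373,.12,5);s=snap('side','s18.png')"
```

```text
time: 33.52
tool_pos: [0.4033, -0.2442, 0.0208]
ee_rot: [-1.571, -0.0, 0.009]
wrist_force: [-1.1, 0.6, -1.5]
width: 0.0318
t 33.52 tcp [ 0.4033 -0.2442  0.0208] rpy [-90.   -0.    0.5] F [-1.1  0.6 -1.5] w 0.0318 q [-0.66  0.03  1.81  0.    1.3  -0.67]
time: 34.02
tool_pos: [0.4034, -0.2442, 0.0207]
ee_rot: [-1.571, -0.0, 0.009]
wrist_force: [0.0, 0.1, -1.3]
width: 0.0681
time: 34.52
tool_pos: [0.4053, -0.2456, 0.1547]
ee_rot: [-1.576, -0.007, 0.009]
wrist_force: [0.3, -0.1, -0.2]
width: 0.0719
t 34.52 tcp [ 0.4053 -0.2456  0.1547] rpy [-90.3  -0.4   0.5] F [ 0.3 -0.1 -0.2] w 0.0719 q [-0.66 -0.07  1.63  0.    1.57 -0.67]
shift [  8.    2.8 375.6] turn [0.3 0.5 0.4]
shift [ 25.3  31.6 618.6] turn [ 0.3 -4.5  0.4]
```

View pics/s18.png

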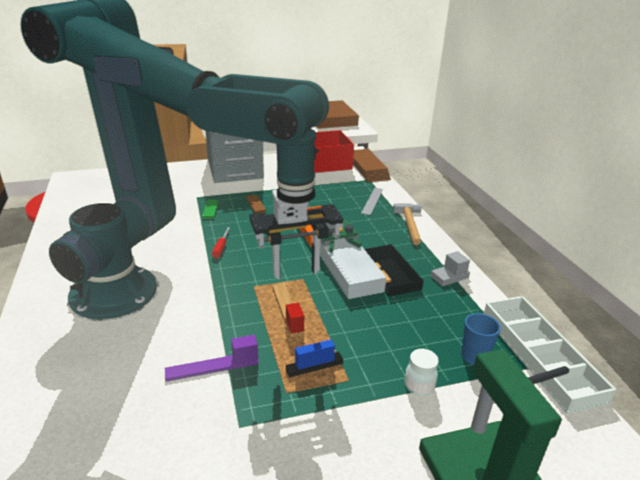

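The stick (295,318) and the scraper (315,355) both stand on the pad. On to the second slat.

```bash
python3 -m creep '[[0,0,60,0,0,0,60],[0,0,120,0,0,0,60],[0,0,180,0,0,0,60],[0,0,240,0,0,0,60],[0,0,300,0,0,0,60]]'; python3 -m creep '[[0,0,60,0,0,0,60],[0,0,120,0,0,0,60],[0,0,180,0,0,0,60],[0,0,230,0,-4.5,0,60]]'; python3 -c "
from h import *
st()
t=snap('top','t19.png')
print('slats',blobs(t,(3,60,40),(16,200,160),.012,roi=(90,240,275,340)))
go(.4253,.373,.06,5)"
```

```text
time: 35.2
tool_pos: [0.3991, 0.0577, 0.1483]
ee_rot: [-1.571, 0.003, 0.008]
wrist_force: [0.3, 0.6, 1.0]
width: 0.0723
time: 35.7
tool_pos: [0.3969, 0.2875, 0.148]
ee_rot: [-1.572, 0.004, 0.091]
wrist_force: [1.4, -0.4, -0.2]
width: 0.0719
t 35.7 tcp [0.3969 0.2875 0.148 ] rpy [-90.1   0.2   5.2] F [ 1.4 -0.4 -0.2] w 0.0719 q [ 0.51 -0.02  1.6  -0.    1.57  0.42]
slats []
shift [37.  87.8 76.9] turn [-0.2  0.6 -0.3]
```

View pics/t19.png

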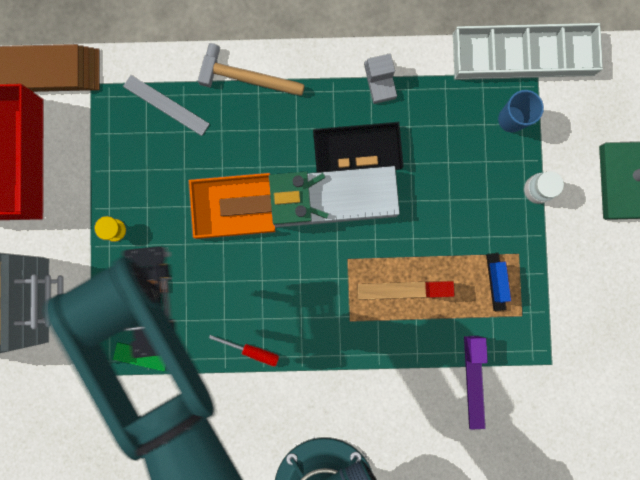

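```bash
python3 -m creep '[[37,20,77,0,0.5,0,60],[37,45,77,0,0.5,0,60],[37,45,77,0,0.5,0,60],[37,45,77,0,0.5,0,60]]'; python3 -c "
from h import *
st()
s=snap('side','s19.png')
print('slats',blobs(s,(5,80,40),(16,255,180),.012,roi=(235,190,275,220)))
cv2.imwrite('pics/s19z.png',cv2.resize(s['color'][130:230,190:320],None,fx=5,fy=5))
go(.4253,.373,.0033,5)"
```

```text
time: 36.25
tool_pos: [0.4282, 0.3647, 0.1048]
ee_rot: [-1.572, 0.002, 0.078]
wrist_force: [0.4, 0.9, 0.2]
width: 0.0717
t 36.25 tcp [0.4282 0.3647 0.1048] rpy [-90.1   0.1   4.5] F [0.4 0.9 0.2] w 0.0717 q [ 0.6   0.16  1.49 -0.    1.49  0.53]
slats [{'px': array([255., 204.]), 'c': (423.5, 363.6), 'L': 124.1, 'W': 37.9, 'ang': -85.0}]
shift [ -2.8 102.6   8.3] turn [ 0.  -0.5 -0. ]
```

View pics/s19z.png

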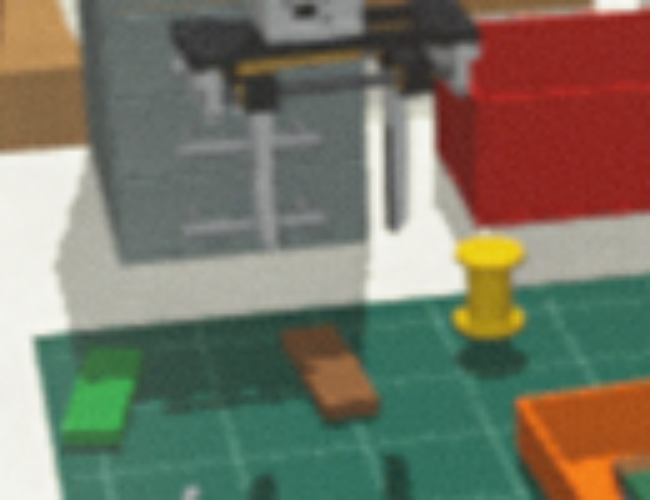

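The second slat has not moved (the side measurement repeats to 0.2 mm). Going down.

```bash
python3 -m creep '[[-2,30,8,0,-0.5,0,60],[-2,60,8,0,-0.5,0,60],[-2,75,8,0,-0.5,0,60],[-2,75,8,0,-0.5,0,60]]'; python3 -c "
from h import *
st()
go(.4253,.373,.0033,5)"
```

```text
time: 36.8
tool_pos: [0.4259, 0.3728, 0.0305]
ee_rot: [-1.571, 0.001, 0.086]
wrist_force: [0.2, -0.1, 0.4]
width: 0.0719
t 36.8 tcp [0.4259 0.3728 0.0305] rpy [-90.   0.   5.] F [ 0.2 -0.1  0.4] w 0.0719 q [ 0.62  0.22  1.57 -0.    1.35  0.53]
shift [-0.5 27.2  0.3] turn [ 0. -0. -0.]
```

```bash
python3 -m creep '[[0,15,0,0,0,0,60],[0,25,0,0,0,0,60],[0,27,0,0,0,0,60],[0,27,0,0,0,0,60]]'; python3 -c "
from h import *
st()"; python3 -m creep '[[0,0,0,0,0,0,255],[0,0,0,0,0,0,255],[0,0,0,0,0,0,255],[0,0,0,0,0,0,255],[0,0,0,0,0,0,255]]';  python3 -m creep '[[0,0,0,0,0,0,255],[0,-40,0,0,0,0,255],[0,-90,0,0,0,0,255],[0,-110,0,0,0,0,255],[0,-110,0,0,0,0,255]]'; python3 -c "
from h import *
st();go(.43,-.08,.12,3.5)"
```

```text
time: 37.3
tool_pos: [0.4261, 0.3737, 0.0035]
ee_rot: [-1.571, 0.0, 0.087]
wrist_force: [0.3, -0.6, 0.3]
width: 0.0719
t 37.3 tcp [0.4261 0.3737 0.0035] rpy [-90.   0.   5.] F [ 0.3 -0.6  0.3] w 0.0719 q [0.62 0.25 1.6  0.   1.29 0.53]
time: 37.92
tool_pos: [0.4261, 0.3737, 0.0038]
ee_rot: [-1.571, 0.0, 0.087]
wrist_force: [-0.7, -0.6, 0.1]
width: 0.036
time: 38.55
tool_pos: [0.4273, 0.3744, 0.1158]
ee_rot: [-1.568, -0.004, 0.087]
wrist_force: [0.5, -0.2, 1.0]
width: 0.0357
t 38.55 tcp [0.4273 0.3744 0.1158] rpy [-89.9  -0.2   5. ] F [ 0.5 -0.2  1. ] w 0.0357 q [ 0.62  0.16  1.47 -0.    1.51  0.53]
shift [ -36.9   -5.5 -452.9] turn [-0.1  1.5  0.2]
```

```bash
python3 -m creep '[[-5,0,-60,0,0,0,255],[-10,0,-120,0,0,0,255],[-15,0,-180,0,0,0,255],[-20,0,-240,0,0,0,255],[-25,0,-300,0,1.5,0,255]]'; python3 -m creep '[[-4,0,-60,0,0,0,255],[-8,0,-120,0,0,0,255],[-12,0,-155,0,0,0,255],[-12,0,-155,0,0,0,255]]'; python3 -c "
from h import *
st();go(.6024,-.0825,.10,3.5)"
```

```text
time: 39.17
tool_pos: [0.4259, 0.0707, 0.1115]
ee_rot: [-1.571, 0.003, 0.061]
wrist_force: [1.4, 0.7, 0.3]
width: 0.0353
time: 39.67
tool_pos: [0.4236, -0.0845, 0.1115]
ee_rot: [-1.57, 0.003, 0.057]
wrist_force: [0.4, 0.6, -0.4]
width: 0.0353
t 39.67 tcp [ 0.4236 -0.0845  0.1115] rpy [-89.9   0.2   3.2] F [ 0.4  0.6 -0.4] w 0.0353 q [-0.33 -0.14  1.78 -0.    1.5  -0.38]
shift [178.7  10.9  -8.1] turn [-0.1 -0.3 -0.2]
```

```bash
python3 -m creep '[[55,0,-8,0,-0.3,0,255],[110,0,-8,0,-0.3,0,255],[165,5,-8,0,-0.3,0,255],[178,20,-8,0,-0.3,0,255],[178,35,-8,0,-0.3,0,255]]'; python3 -m creep '[[0,0,0,0,0,0,255],[0,0,0,0,0,0,255]]'; python3 -c "
from h import *
st();go(.6024,-.0825,.0505,3.5)"
```

```text
time: 40.3
tool_pos: [0.6022, -0.0785, 0.0759]
ee_rot: [-1.57, 0.004, 0.068]
wrist_force: [-1.1, 0.7, 0.4]
width: 0.0352
time: 40.55
tool_pos: [0.602, -0.0799, 0.079]
ee_rot: [-1.571, -0.0, 0.066]
wrist_force: [0.7, 0.6, 0.1]
width: 0.0355
t 40.55 tcp [ 0.602  -0.0799  0.079 ] rpy [-90.   -0.    3.8] F [0.7 0.6 0.1] w 0.0355 q [-0.23  0.27  1.41  0.    1.46 -0.29]
shift [ 0.2 28.5 -2.6] turn [-0.   0.3  0. ]
```

```bash
python3 -m creep '[[0,12,-2,0,0.3,0,255],[0,22,-2,0,0.3,0,255],[0,25,-2,0,0.3,0,255],[0,25,-2,0,0.3,0,255]]'; python3 -c "
from h import *
st();go(.6024,-.0825,.0503,3.5)"
```

```text
time: 41.05
tool_pos: [0.6029, -0.0819, 0.053]
ee_rot: [-1.57, 0.001, 0.061]
wrist_force: [-0.4, -0.3, -0.8]
width: 0.0357
t 41.05 tcp [ 0.6029 -0.0819  0.053 ] rpy [-90.    0.    3.5] F [-0.4 -0.3 -0.8] w 0.0357 q [-0.23  0.29  1.44  0.    1.41 -0.29]
shift [-0.5  2.7 -0.6] turn [-0. -0. -0.]
```

```bash
python3 -m creep '[[0,2,0,0,0,0,255],[0,2.7,0,0,0,0,255],[0,2.7,0,0,0,0,255]]'; python3 -c "
from h import *
st()"; python3 -m creep '[[0,0,0,0,0,0,120],[0,0,0,0,0,0,100],[0,0,0,0,0,0,100],[0,0,0,0,0,0,100]]'; python3 -m creep '[[0,-40,0,0,0,0,100],[0,-100,0,0,0,0,100],[-40,-120,-20,0,0,0,100],[-90,-120,-50,0,0,0,60],[-140,-120,-90,0,0,0,60]]'; python3 -c "
from h import *
st(); go(.4040,-.244,.10,.5)"
```

```text
time: 41.42
tool_pos: [0.6033, -0.0819, 0.051]
ee_rot: [-1.571, -0.0, 0.061]
wrist_force: [0.9, -0.2, -0.6]
width: 0.0357
t 41.42 tcp [ 0.6033 -0.0819  0.051 ] rpy [-90.   -0.    3.5] F [ 0.9 -0.2 -0.6] w 0.0357 q [-0.23  0.29  1.44  0.    1.41 -0.29]
time: 41.92
tool_pos: [0.6032, -0.0819, 0.051]
ee_rot: [-1.571, -0.0, 0.061]
wrist_force: [-0.0, -0.5, 0.3]
width: 0.0573
time: 42.55
tool_pos: [0.469, -0.1798, 0.1716]
ee_rot: [-1.572, -0.001, 0.063]
wrist_force: [-0.6, -0.3, -0.5]
width: 0.0711
t 42.55 tcp [ 0.469  -0.1798  0.1716] rpy [-90.1  -0.1   3.6] F [-0.6 -0.3 -0.5] w 0.0711 q [-0.48 -0.01  1.54 -0.    1.61 -0.54]
shift [-69.1  71.6 -59.9] turn [0.1 3.1 0.1]
```

```bash
python3 -m creep '[[-40,20,-35,0,3,0,60],[-69,50,-60,0,3.1,0,60],[-69,70,-60,0,3.1,0,60],[-69,70,-60,0,3.1,0,60]]'; python3 -c "
from h import *
st(); 
s=snap('top','t21.png'); i=s['color']; cv2.imwrite('pics/t21z.png',cv2.resize(i[110:330,170:430],None,fx=2.7,fy=2.7))
print('slat',blobs(s,(5,80,40),(16,255,180),.058,roi=(300,150,410,230)))
go(.4040,-.244,.0205,.5)"
```

```text
time: 43.05
tool_pos: [0.4034, -0.2429, 0.0993]
ee_rot: [-1.568, 0.003, 0.006]
wrist_force: [0.7, 0.4, 0.1]
width: 0.0716
t 43.05 tcp [ 0.4034 -0.2429  0.0993] rpy [-89.9   0.2   0.3] F [0.7 0.4 0.1] w 0.0716 q [-0.66 -0.04  1.71  0.    1.47 -0.67]
slat [{'px': array([357., 192.]), 'c': (603.1, -80.8), 'L': 109.0, 'W': 35.4, 'ang': -86.7}]
shift [-0.5 80.2 -0.8] turn [-0.  -0.1 -0. ]
```

View pics/t21z.png

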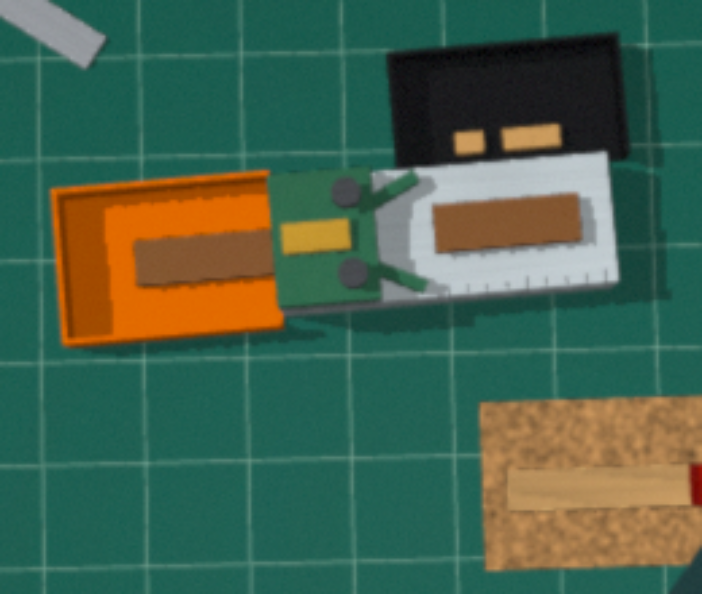

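The second slat lies straight on the bed (507,222) and the first is in the tray. I'll grip the stick again.

```bash
python3 -m creep '[[0,30,-1,0,0,0,60],[0,60,-1,0,0,0,60],[0,77,-1,0,0,0,60],[0,81,-1,0,0,0,60],[0,81,-1,0,0,0,60]]';  python3 -c "
from h import *
st();go(.4038,-.244,.0205,.5)"
```

```text
time: 43.72
tool_pos: [0.4056, -0.2447, 0.0208]
ee_rot: [-1.572, -0.001, 0.007]
wrist_force: [0.2, 0.1, 0.0]
width: 0.0714
t 43.73 tcp [ 0.4056 -0.2447  0.0208] rpy [-90.   -0.1   0.4] F [0.2 0.1 0. ] w 0.0714 q [-0.66  0.03  1.81  0.    1.3  -0.67]
shift [-1.8  0.3  0.7] turn [ 0.  -0.1  0.1]
```

```bash
python3 -m creep '[[-1.5,0,0,0,0,0,255],[-1.5,0,0,0,0,0,255],[-1.5,0,0,0,0,0,255],[-1.5,0,0,0,0,0,255],[-1.5,0,0,0,0,0,255]]'; python3 -m creep '[[0,0,0,0,0,0,255],[0,0,0,0,0,0,255]]'; python3 -c "
from h import *
st()"; python3 -m creep '[[0,-40,0,0,0,0,255],[0,-80,0,0,0,0,255],[0,-110,0,0,0,0,255],[0,-110,0,0,0,0,255]]'; python3 -m creep '[[50,0,-17,0,-1,0,255],[100,0,-34,0,-2,0,255],[150,0,-50,0,-3.1,0,255],[200,0,-66,0,-3.1,0,255],[211,15,-70,0,-3.1,0,255]]'; python3 -m creep '[[0,0,0,0,0,0,255],[0,0,0,0,0,0,255]]';  python3 -c "
from h import *
st();go(.6166,-.3134,.075,3.5)"
```

```text
time: 44.35
tool_pos: [0.4034, -0.2445, 0.02]
ee_rot: [-1.571, -0.0, 0.007]
wrist_force: [-0.5, -0.7, 0.4]
width: 0.0319
time: 44.6
tool_pos: [0.4034, -0.2445, 0.02]
ee_rot: [-1.571, -0.0, 0.007]
wrist_force: [-0.8, 0.8, 0.7]
width: 0.0316
t 44.6 tcp [ 0.4034 -0.2445  0.02  ] rpy [-90.   -0.    0.4] F [-0.8  0.8  0.7] w 0.0316 q [-0.67  0.03  1.81  0.    1.3  -0.67]
time: 45.1
tool_pos: [0.4047, -0.2454, 0.1319]
ee_rot: [-1.574, -0.004, 0.007]
wrist_force: [0.1, -0.6, -3.4]
width: 0.0321
time: 45.72
tool_pos: [0.6166, -0.3131, 0.1111]
ee_rot: [-1.569, 0.002, 0.062]
wrist_force: [-0.8, -0.3, -2.2]
width: 0.0318
time: 45.98
tool_pos: [0.6132, -0.3123, 0.1138]
ee_rot: [-1.569, 0.002, 0.061]
wrist_force: [1.0, -0.9, -1.3]
width: 0.0316
t 45.98 tcp [ 0.6132 -0.3123  0.1138] rpy [-89.9   0.1   3.5] F [ 1.  -0.9 -1.3] w 0.0316 q [-0.55  0.43  1.13 -0.    1.58 -0.61]
shift [ 3.4 38.8 -1.3] turn [-0.1 -0.  -0.1]
```

```bash
python3 -m creep '[[2,20,-2,0,0,0,255],[2,38,-2,0,0,0,255],[2,44,-2,0,0,0,255],[2,46,-2,0,0,0,255],[2,46,-2,0,0,0,255]]';  python3 -c "
from h import *
st();go(.6166,-.3134,.064,3.5)"
```

```text
time: 46.6
tool_pos: [0.6172, -0.3149, 0.0692]
ee_rot: [-1.571, -0.001, 0.061]
wrist_force: [0.3, -0.8, -1.7]
width: 0.0319
t 46.6 tcp [ 0.6172 -0.3149  0.0692] rpy [-90.   -0.    3.5] F [ 0.3 -0.8 -1.7] w 0.0319 q [-0.55  0.46  1.18  0.    1.5  -0.61]
shift [-0.5  5.2  1.5] turn [0. 0. 0.]
```

```bash
python3 -m creep '[[-0.5,3,0,0,0,0,255],[-0.5,5,0,0,0,0,255],[-0.5,5,0,0,0,0,255]]';  python3 -m creep '[[0,0,12,0,0,0,255],[0,0,26,0,0,0,255],[0,0,40,0,0,0,255],[0,0,54,0,0,0,255],[0,0,68,0,0,0,255]]';  python3 -c "
from h import *
st()
s=snap('top','t22.png');i=s['color']; cv2.imwrite('pics/t22z.png',cv2.resize(i[110:270,290:470],None,fx=3.7,fy=3.7))"
```

```text
time: 46.98
tool_pos: [0.6164, -0.3148, 0.0637]
ee_rot: [-1.571, 0.0, 0.061]
wrist_force: [0.2, -0.5, -2.8]
width: 0.0321
time: 47.6
tool_pos: [0.6123, -0.2457, 0.064]
ee_rot: [-1.571, -0.0, 0.062]
wrist_force: [-0.1, -0.7, -3.0]
width: 0.0318
t 47.6 tcp [ 0.6123 -0.2457  0.064 ] rpy [-90.   -0.    3.5] F [-0.1 -0.7 -3. ] w 0.0318 q [-0.47  0.39  1.29  0.    1.46 -0.53]
```

View pics/t22z.png

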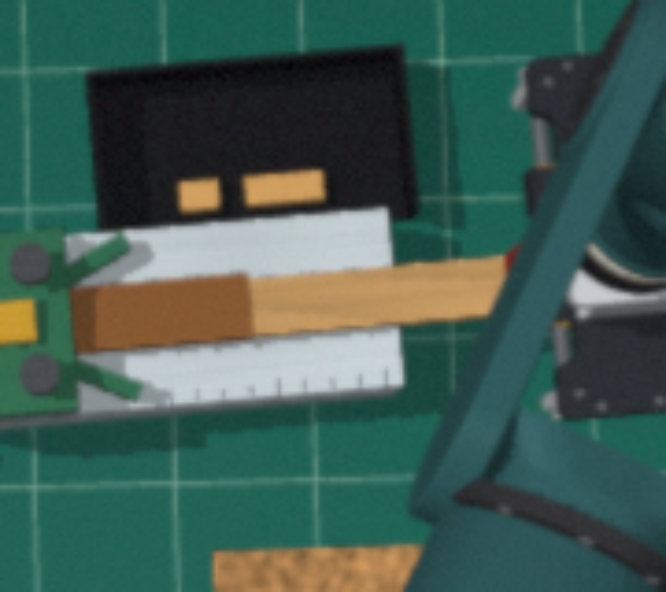

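It is entering straight again, with the nose flush on the slat at (250,305). I'll feed it through.

```bash
python3 -m creep '[[0,0,15,0,0,0,255],[0,0,30,0,0,0,255],[0,0,45,0,0,0,255],[0,0,60,0,0,0,255],[0,0,75,0,0,0,255]]';  python3 -m creep '[[0,0,15,0,0,0,255],[0,0,30,0,0,0,255],[0,0,45,0,0,0,255],[0,0,60,0,0,0,255],[0,0,75,0,0,0,255]]'; python3 -m creep '[[0,0,10,0,0,0,255],[0,0,20,0,0,0,255],[0,0,30,0,0,0,255],[0,0,36,0,0,0,255],[0,0,36,0,0,0,255]]'; python3 -c "
from h import *
st()
s=snap('top','t23.png');i=s['color']; cv2.imwrite('pics/t23z.png',cv2.resize(i[110:270,170:410],None,fx=3.3,fy=3.3))
s=snap('side','s23.png');i=s['color']; cv2.imwrite('pics/s23z.png',cv2.resize(i[180:320,240:410],None,fx=4.2,fy=4.2))"
```

```text
time: 48.28
tool_pos: [0.6077, -0.171, 0.0639]
ee_rot: [-1.571, -0.0, 0.061]
wrist_force: [0.2, 0.3, -1.1]
width: 0.0319
time: 48.9
tool_pos: [0.6032, -0.0963, 0.064]
ee_rot: [-1.571, -0.0, 0.061]
wrist_force: [-0.1, -0.6, -1.9]
width: 0.0315
time: 49.52
tool_pos: [0.6009, -0.0609, 0.0639]
ee_rot: [-1.571, 0.0, 0.062]
wrist_force: [0.6, -0.6, -2.4]
width: 0.0316
t 49.52 tcp [ 0.6009 -0.0609  0.0639] rpy [-90.    0.    3.5] F [ 0.6 -0.6 -2.4] w 0.0316 q [-0.19  0.27  1.44  0.    1.43 -0.26]
```

View pics/t23z.png

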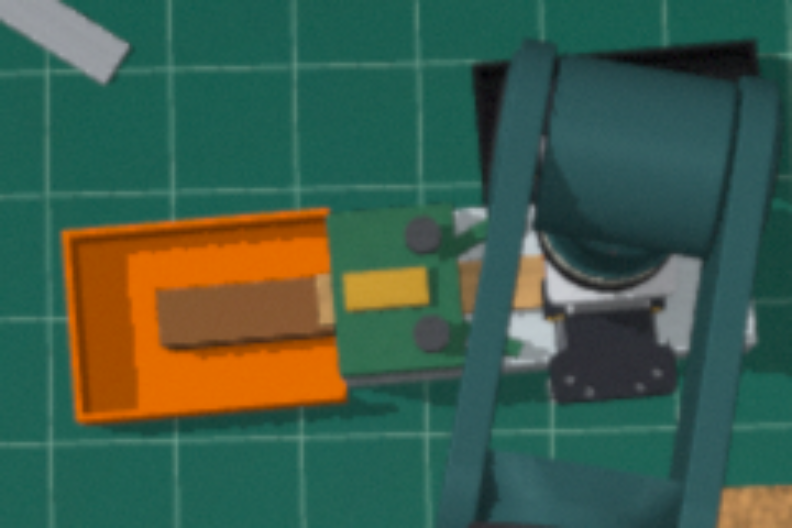

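View pics/s23z.png

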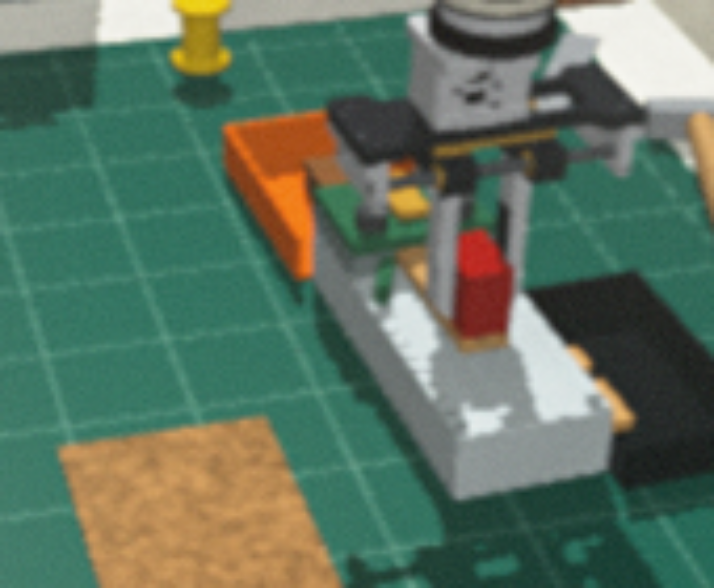

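The second slat is on top of the first, with the stick's nose past the exit at (325,300). I'll retract and look again.

```bash
python3 -m creep '[[0,0,-40,0,0,0,255],[0,0,-90,0,0,0,255],[0,0,-140,0,0,0,255],[0,0,-190,0,0,0,255],[0,0,-240,0,0,0,255]]'; python3 -m creep '[[0,0,-10,0,0,0,255],[0,0,-10,0,0,0,255]]'; python3 -c "
from h import *
st();go(.4034,-.2445,.11,.4)
s=snap('top','t24.png');i=s['color']; cv2.imwrite('pics/t24z.png',cv2.resize(i[150:250,180:310],None,fx=6,fy=6,interpolation=cv2.INTER_CUBIC))
s=snap('side','s24.png');i=s['color']; cv2.imwrite('pics/s24z.png',cv2.resize(i[200:260,290:380],None,fx=8,fy=8,interpolation=cv2.INTER_CUBIC))"
```

```text
time: 50.25
tool_pos: [0.6154, -0.303, 0.0638]
ee_rot: [-1.571, -0.0, 0.06]
wrist_force: [0.4, 0.4, -1.4]
width: 0.0319
time: 50.5
tool_pos: [0.6159, -0.3113, 0.0634]
ee_rot: [-1.57, 0.0, 0.06]
wrist_force: [-0.1, -0.3, -2.4]
width: 0.032
t 50.5 tcp [ 0.6159 -0.3113  0.0634] rpy [-89.9   0.    3.4] F [-0.1 -0.3 -2.4] w 0.032 q [-0.55  0.46  1.2   0.    1.49 -0.61]
shift [-208.1  -46.4   79.4] turn [-0.1  3.  -0. ]
```

View pics/t24z.png

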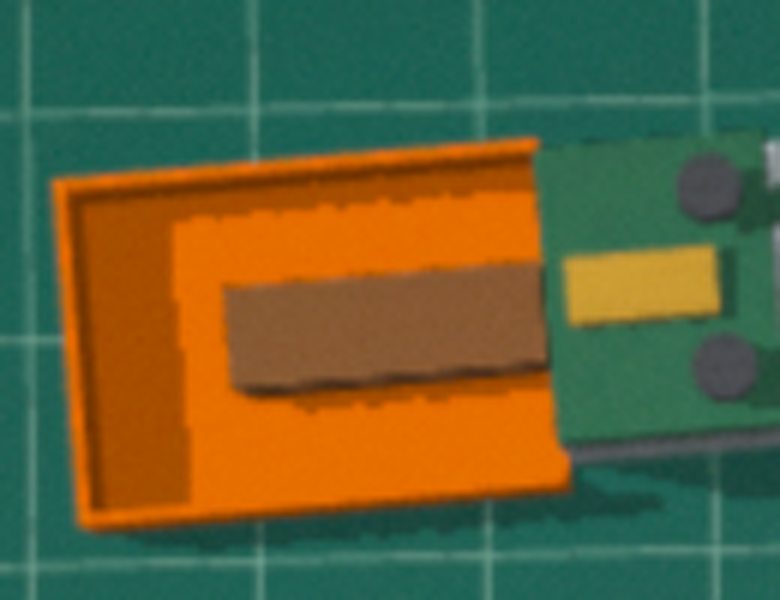

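View pics/s24z.png

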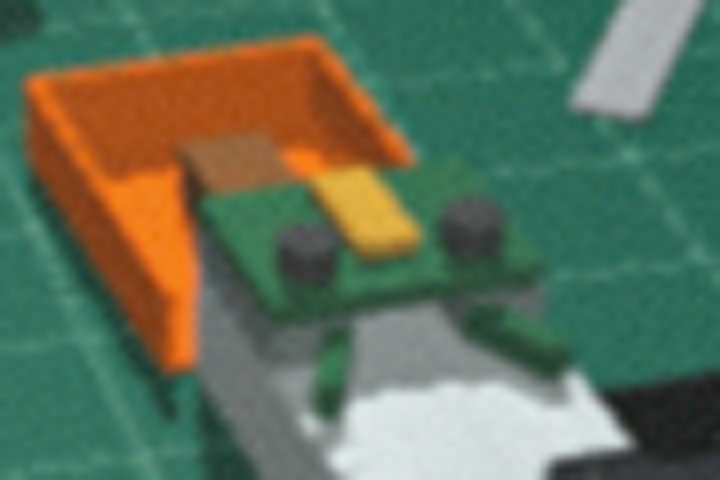

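Run:
```python
from h import *
s=snap('side'); t=snap('top')
for n,tu,su in [("far(+x) corner",(225,288),(272,139)),("near corner",(233,388),(183,148))]:
    for z in (.016,.022,.028,.034,.046):
        print(n,z,p2w(t,180+tu[0]/6,150+tu[1]/6,z)[:2].round(3),p2w(s,290+su[0]/8,200+su[1]/8,z)[:2].round(3))
for u,v in [(540,262),(546,366)]:
    print([p2w(t,180+u/6,150+v/6,z)[:2].round(3).tolist() for z in (.028,.046,.072)])
```

```text
far(+x) corner 0.016 [0.605 0.209] [0.61  0.219]
far(+x) corner 0.022 [0.604 0.208] [0.607 0.209]
far(+x) corner 0.028 [0.603 0.207] [0.604 0.198]
far(+x) corner 0.034 [0.602 0.206] [0.601 0.188]
far(+x) corner 0.046 [0.6   0.204] [0.594 0.167]
near corner 0.016 [0.57  0.207] [0.575 0.22 ]
near corner 0.022 [0.569 0.206] [0.572 0.21 ]
near corner 0.028 [0.568 0.205] [0.569 0.199]
near corner 0.034 [0.567 0.204] [0.566 0.189]
near corner 0.046 [0.566 0.202] [0.56  0.168]
[[0.609, 0.098], [0.606, 0.097], [0.603, 0.095]]
[[0.573, 0.097], [0.571, 0.096], [0.568, 0.094]]
```

Allowing for the side camera's bias (about 4 mm on the first slat), the second slat lies flat on the first. Its top is at about z=0.028, below the 34 mm walls, and it is clear of the exit. Now I'll put the stick back.

```bash
python3 -m creep '[[0,-40,0,0,0,0,255],[-50,-60,18,0,1,0,255],[-100,-60,37,0,2,0,255],[-155,-50,57,0,3,0,255],[-208,-46,79,0,3,0,255]]'; python3 -m creep '[[0,0,0,0,0,0,255],[0,0,0,0,0,0,255]]';  python3 -c "
from h import *
st();go(.4034,-.2445,.0305,.4)"
```

```text
time: 51.32
tool_pos: [0.402, -0.2428, 0.1096]
ee_rot: [-1.571, 0.0, 0.011]
wrist_force: [-0.3, 0.0, -1.3]
width: 0.0317
time: 51.58
tool_pos: [0.4046, -0.2444, 0.1108]
ee_rot: [-1.572, -0.002, 0.01]
wrist_force: [-1.5, -0.0, -0.6]
width: 0.0315
t 51.58 tcp [ 0.4046 -0.2444  0.1108] rpy [-90.1  -0.1   0.6] F [-1.5 -0.  -0.6] w 0.0315 q [-0.66 -0.05  1.7   0.    1.49 -0.67]
shift [-1.4 80.3  0. ] turn [0.1 0.2 0.1]
```

```bash
python3 -m creep '[[-1,40,0,0,0,0,255],[-1,70,0,0,0,0,255],[-1,80,0,0,0,0,255],[-1,80,0,0,0,0,255]]'; python3 -c "
from h import *
st();go(.4034,-.2445,.0206,.4)"
```

```text
time: 52.08
tool_pos: [0.4038, -0.2449, 0.0301]
ee_rot: [-1.571, -0.0, 0.009]
wrist_force: [1.1, 0.2, -2.0]
width: 0.0319
t 52.08 tcp [ 0.4038 -0.2449  0.0301] rpy [-90.   -0.    0.5] F [ 1.1  0.2 -2. ] w 0.0319 q [-0.67  0.02  1.8   0.    1.32 -0.68]
shift [-0.4  9.5  0.4] turn [-0.   0.1  0. ]
```

```bash
python3 -m creep '[[0,6,0,0,0,0,255],[0,9,0,0,0,0,255],[0,9.6,0,0,0,0,255],[0,9.6,0,0,0,0,255]]'; python3 -c "
from h import *
st()"; python3 -m creep '[[0,0,0,0,0,0,120],[0,0,0,0,0,0,100],[0,0,0,0,0,0,60],[0,0,0,0,0,0,60]]';python3 -m creep '[[0,-40,0,0,0,0,60],[0,-90,0,0,0,0,60],[0,-150,0,0,0,0,60],[0,-170,0,0,0,0,60],[0,-170,0,0,0,0,60]]'; python3 -m creep '[[0,0,60,0,0,0,0],[0,0,120,0,0,0,0],[0,0,180,0,0,0,0],[0,0,240,0,0,0,0],[0,0,300,0,0,0,0]]'; python3 -m creep '[[0,0,60,0,0,0,0],[0,0,120,0,0,0,0],[0,0,180,0,0,0,0],[0,0,240,0,0,0,0],[0,0,280,0,0,0,0]]';  python3 -c "
from h import *
st();snap('side','s25.png');snap('top','t25.png')"
```

```text
time: 52.58
tool_pos: [0.4029, -0.2448, 0.0205]
ee_rot: [-1.571, -0.0, 0.009]
wrist_force: [0.2, -0.7, -1.8]
width: 0.0318
t 52.58 tcp [ 0.4029 -0.2448  0.0205] rpy [-90.   -0.    0.5] F [ 0.2 -0.7 -1.8] w 0.0318 q [-0.67  0.03  1.81  0.    1.3  -0.68]
time: 53.08
tool_pos: [0.4029, -0.2448, 0.0204]
ee_rot: [-1.571, -0.0, 0.009]
wrist_force: [-0.6, -1.1, -0.4]
width: 0.0684
time: 53.7
tool_pos: [0.4038, -0.2454, 0.1925]
ee_rot: [-1.574, -0.004, 0.009]
wrist_force: [-0.7, 0.1, -0.6]
width: 0.0716
time: 54.32
tool_pos: [0.3988, 0.057, 0.1881]
ee_rot: [-1.571, 0.003, 0.008]
wrist_force: [0.5, -0.7, -0.4]
width: 0.0945
time: 54.95
tool_pos: [0.3961, 0.3372, 0.1875]
ee_rot: [-1.573, 0.004, 0.011]
wrist_force: [0.4, -0.9, 0.3]
width: 0.0937
t 54.95 tcp [0.3961 0.3372 0.1875] rpy [-90.1   0.2   0.6] F [ 0.4 -0.9  0.3] w 0.0937 q [0.6  0.03 1.47 0.   1.65 0.59]
```

View pics/s25.png

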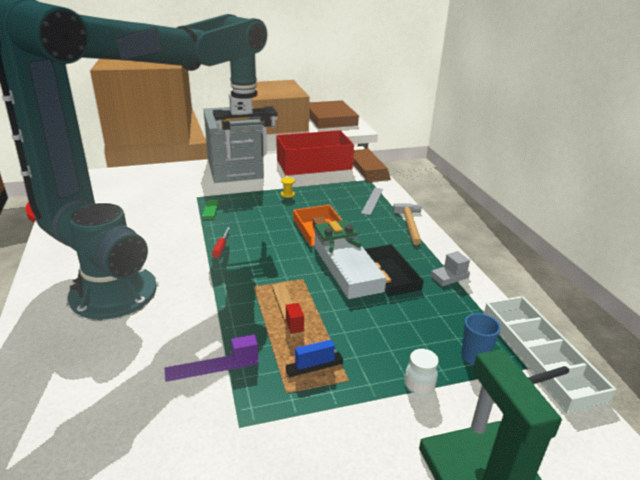

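View pics/t25.png

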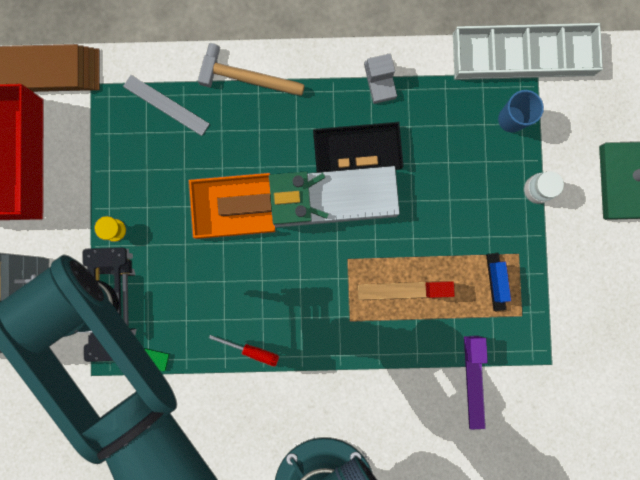

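Both views show the slats in the tray (245,205), the bed empty, the chips in the trough (343,162 and 366,160), and the stick and scraper on the pad. No brown slat is left on the bench. I'll let the arm settle and hand in.

```bash
python3 -m creep '[[0,0,0,0,0,0,0],[0,0,0,0,0,0,0],[0,0,0,0,0,0,0],[0,0,0,0,0,0,0]]'; python3 -c "
from h import *
st(); print(robot.close_job())"
```

```text
time: 55.55
tool_pos: [0.3979, 0.3346, 0.1906]
ee_rot: [-1.57, -0.0, 0.008]
wrist_force: [-0.6, 0.0, -0.1]
width: 0.0943
t 55.55 tcp [0.3979 0.3346 0.1906] rpy [-90.   -0.    0.4] F [-0.6  0.  -0.1] w 0.0943 q [0.59 0.02 1.47 0.   1.65 0.58]
the job is handed in; nothing more can be done
None
```

The job is done and handed in after 55.6 s of the 210 s allowed.

- **Chips:** One stroke of the scraper put all three chips in the black trough, and the scraper went straight back to the cork pad.
- **Slats:** There were two brown slats. I laid each one on the open bed, let go, and fed it under the roof with the push stick until it dropped into the orange tray.
- **Finish:** The stick and scraper stand on the pad, released. The arm is clear, with the gripper open.

In the last pictures from both cameras, the bed is empty, the chips are in the trough and both slats are in the tray. No other brown slat is on the bench, and nothing else looks moved.

- **Measurement difference:** The two cameras disagreed by about 4 mm on the height of the slats in the tray. Allowing for that, the second slat lies flat on the first, below the tray walls; its rear end was partly hidden under the roof.
- **Forces:** Wrist readings taken at the end of each move stayed within a few newtons; I did not record them during the moves.

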